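# Close up a kit box: pack the last two parts, press the label holder home

### The job

Pack the jar and the tall blue cassette upright into the empty half of the grey kit box, both standing on its floor and let go of. Then take the black label holder from its stand, push it down behind the yellow lip on the outside of the box, label facing away from the box, against the sprung strip until it is fully home, and finish while still holding it pressed home: do not let go. Leave the green bottle, the spare jar with the blue cap and the screwdriver where they are.

Things in the scene. Friction and masses are not known exactly. Their poses are not given: they have to be found in the camera images.
- kitbox: Open grey box fixed to the bench, outside 124 (x) x 120 (y) x 60 mm high, walls and floor 4 mm thick. Origin at the centre of its underside, z up; yaw varies. Inside, its +x half is filled by the flat carton, its -x half is empty. The label pocket is on the outside of its +x wall, 62 to 74 mm from the origin.
- pocket_mouth (a point): Centre of the label pocket's mouth, 40 mm above the bench, 68 mm in +x from the box's origin; axes as the box. The slot is 12 mm wide (x), 78 mm long (y), open at the top, between the box wall (60 mm high) and a 3 mm yellow lip with closed ends. Above 40 mm the lip flares outward as a lead-in, to 50 mm above the bench and 8 mm outward.
- free_cell (a point): Centre of the empty half of the box on its inner floor, 4 mm above the bench; axes as the box. The space is 59 mm (x) by 112 mm (y), bounded by the box walls (60 mm high) and the flat carton (top 56 mm above the bench). The jar and the cassette fit side by side along y, 28 mm either side of this point.
- flat_carton: Brown cardboard carton with a white band, 56 (x) x 108 (y) x 52 mm, 0.35 kg, already packed in the +x half of the kit box; stays there. Origin at the centre of its underside.
- jar: White upright cylindrical jar with red cap and yellow band, diameter 50 mm all the way up, 95 mm high, about 0.16 kg, standing on the bench. Origin at the centre of its underside, z up along its axis.
- cassette: Tall blue plastic box with a black seam and white label, 50 x 50 x 95 mm high, about 0.2 kg, standing on the bench, yaw varies. Origin at the centre of its underside, z up, x and y normal to its sides.
- stand: Low dark steel stand fixed to the bench, 60 (x) x 90 (y) mm, that holds the label holder upright in a slot (10 mm wide in x, floor 8 mm and walls 30 mm above the bench). Origin at the centre of its underside; its yaw varies.
- holder: Black flat label holder upright in the stand, 60 g, 95 mm high: a plate 8 mm thick (x), 70 wide (y), 62 high, and on it a grip tab 8 mm thick, 36 wide, up to 95 mm. Origin at the centre of its underside, z up, +x out of its label side (white label, yellow patch on the tab, yellow strip on the top edge); the other side is plain black.
- label_face (a point): Centre of the label, on the holder's +x face, 46 mm above its underside.
- pocket_home (a point): Where the holder's origin (centre of its underside) lies when fully home in the pocket: 10 mm above the bench; axes as the kit box. The label then faces +x of the kit box, away from the box.
- ejector (a joint): Travel of the orange sprung strip (66 x 8 mm) at the bottom of the pocket, in m: 0 = up (its top 20 mm above the bench), 0.010 = at its lower stop (top 10 mm above the bench). It pushes up with 3 N at 0 rising to 9 N at the stop, and pushes the holder back up if let go.
- bottle: Green bottle, diameter 66 mm, 120 mm high, beyond the box; leave alone. Origin at the centre of its underside.
- spare_jar: Small spare jar with blue cap, diameter 50 mm, 70 mm high; leave alone. Origin at the centre of its underside.
- screwdriver: Screwdriver lying on the bench beyond the stand, about 0.2 m long along its x, red handle; leave alone.

How it is judged:
By the outcome, as a careful person would: the job done as asked, in the order asked, and still so for the second after the job is handed in, while the arm keeps its last pose, push and grip.
It also fails if it takes over 67 s, if anything falls off the work surface, if the arm or the gripper's body presses on something with over 40 N, if the wrist force passes 120 N, or if a joint passes its speed limit or range.

### The arm

A 6-joint arm with a two-finger parallel gripper is mounted at the origin on the work surface. World frame = base frame: x ahead of the robot, y to its left, z up, the work surface at z = 0. Lengths are in mm, angles in rad, forces in N, time in s.
With the tool pointing down it reaches from about 400 to 825 mm from the base axis. Payload 7 kg.
Tool frame: the origin (TCP) lies where the fingers leave the gripper's body, on its centre line; the fingertips stand 73 mm ahead of it and the grasp point (between the pads) lies 54 mm ahead of it; z points along the fingers, y is the direction in which the jaws open and shut (so a half turn about z gives the same grasp; the last joint's range is limited). The gripper opens to 85 mm and grips with 20 to 120 N. Pads are 22 mm wide; open, the fingers measure 114 mm over their backs; the gripper's body (76 mm by 85 mm) begins 54 mm behind the grasp point. The pads swing forward as they close: fully open they stand 13 mm farther back than shut.
Start: joints at [1.582, 0.359, 0.012, 0, -1.224, -0.288], TCP at [184.473, 649.281, 303.902] pointing down, gripper open.
Joint ranges: [-3.07, 3.07], [-1.43, 2.12], [-1.02, 1.25], [-3.03, 1.67], [-3.05, -0], [-3.03, 3.03]. Speed limits (rad/s): [2.39, 2.39, 3.01, 3.14, 3.14, 3.14].

### API

Orientations are given as a unit quaternion [x, y, z, w].
In Python, from station import r gives the robot as it stands.
- The arm moves only by the tool arm_command, never from a script. Its argument "plan" is a list of rows, each a list of 2 entries, a list of its own where there are three numbers: the shift along the tool's x, y, z in mm, then the turn, a rotation vector about the tool's x, y, z in rad. In form: [[[tx, ty, tz], [wx, wy, wz]], ...]. A call has 1 to 8 rows; each row shifts and turns the pose as measured when the row begins, along the tool's axes as they then stand; what a row does not reach is not made up. A row lasts 1/12 s, in which the tool goes at most 41.7 mm and 7.16 degrees, less where a joint would pass 70% of its speed; a pose out of reach is approached as far as the arm can. A call is refused whole if a number of a shift passes 41.7 or a number of a turn 0.125, either way. A call with a gripper value outside its range is refused whole. "claw" is the finger opening in mm, from 0 to 85.4, set as the call begins (left out, the last holds). The fingers move at their own pace and stop on an object; "squeeze" is the grip in N (left out, the last holds). Time passes only in rows, so rows that do not move let the fingers close. It gives the time, the measured TCP pose, the force and the opening at its end, in the units of the state.
- r.get_state(): the state, without advancing time (a new reading comes with each control period).
- r.get_image(name): name is "side" or "top"; returns a dict with "pixels" (420x560x3 uint8, red, green, blue), "depth" (420x560 float32, mm along the optical axis (not along the pixel's ray), 0 where there is no reading), "fovy" (degrees; the focal length in pixels is half the picture's height over the tangent of half this angle, whatever the lens; pixels are square), "cx", "cy" (the principal point, pixels), "view" (4x4, takes a point from world to camera coordinates). Camera axes: x right, y down, z forward; pixel columns grow to the right and rows downward; lengths in mm; the calibration is good to about 2 mm. A picture is of the moment at which its call begins.
- r.close_job(): hands the job in, once; it reports no verdict.
The state is a dict: "time": time; "joint_positions": joint angles; "qvel": joint speeds; "joint_efforts": joint torques, N m; "tcp_pos": TCP position; "tool_rot": TCP orientation; "contact_force": force on the tool from outside, world axes, zero at the start; "torque": the same for the moment, N m; "finger_gap": finger opening in mm.
Only numpy, scipy, OpenCV 4.12 (cv2) and the standard library are available. Lean on these libraries where they do the work, as an engineer would, in place of code of your own. Each camera call takes 0.05 s, during which the arm holds its last target. There are 200 camera calls.

## Working session

There is one attempt and no reset: what is moved stays moved. The work goes in short steps, Python scripts to look and compute and a tool call to move; the robot and the scene stay as the last step left them, time stands still between calls to the robot, and variables do not carry over. Pictures are saved under pics/ and viewed, about 8 in all and at most 12, crops included, and the job is handed in when it is done.

Besides the shell and the picture viewer there is one more tool, called as a command line: name --argument value ..., lists and objects as JSON in quotes. arm_command: Moves the arm, as the interface text tells. Its arguments: {"type":"object","properties":{"plan":{"type":"array","items":{"type":"array"}},"claw":{"type":"number"},"squeeze":{"type":"number"}},"required":["plan"]}

```bash
ls; mkdir -p pics
cat > look.py <<'E'
import cv2,numpy as np
from station import r
E
python3 - <<'E'
from look import *
s=r.get_state(); print(s)
for n in("side","top"):
    d=r.get_image(n); np.savez(f"{n}0.npz",**d); cv2.imwrite(f"pics/{n}0.png",d["pixels"][...,::-1])
    print(n,d["fovy"],d["cx"],d["cy"],np.round(d["view"],3).tolist())
a=[cv2.imread(f"pics/{n}0.png") for n in("top","side")]
E
```

```text
pics
{'time': 0.0, 'joint_positions': array([ 1.58211407e+00,  3.59378217e-01,  1.10659151e-02, -3.62456132e-04,
       -1.22408652e+00, -2.88090332e-01]), 'qvel': array([-2.57153395e-04, -4.82981886e-04,  1.76486735e-03, -5.59596324e-05,
        3.52978554e-04,  4.77661096e-04]), 'joint_efforts': array([-6.81143301e-04, -5.83319199e+01,  2.93423796e+01,  6.93693012e+00,
       -5.89400763e-03,  5.22631964e-06]), 'tcp_pos': array([184.36466707, 648.96142972, 302.97003652]), 'tool_rot': array([ 9.90431040e-01, -1.38006098e-01, -4.89867526e-05,  8.17698173e-04]), 'contact_force': array([ 0.53921173, -0.23061135, -1.02485759]), 'torque': array([-0.01548398, -0.00064594, -0.00326846]), 'finger_gap': 85.43148463155435}
side 45.82801715513992 282.64198525367703 215.00310657641057 [[0.974, -0.225, -0.012, -588.926], [-0.179, -0.739, -0.649, 147.64], [0.137, 0.634, -0.761, 922.176], [0.0, 0.0, 0.0, 1.0]]
top 42.05485525372849 282.8492286245883 216.1556817867242 [[-0.025, -1.0, 0.018, 3.126], [-0.995, 0.023, -0.1, 601.794], [0.1, -0.021, -0.995, 1126.818], [0.0, 0.0, 0.0, 1.0]]
```

View pics/top0.png

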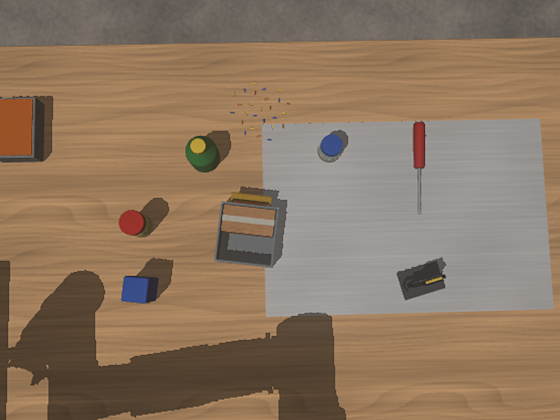

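View pics/side0.png

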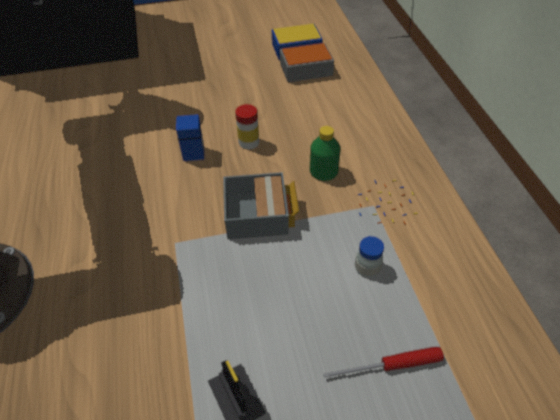

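The top view shows the jar (133,222), cassette (137,289), kit box (250,232) with its lip on the far side (252,197), and the holder in its stand (422,280). In the side view the holder is at (240,390), with yellow on its upper edge. Next I'll measure them from the depth images.

```bash
cat > look.py <<'E'
import cv2,numpy as np
from station import r
def cloud(d):
    h,w=d["depth"].shape; f=h/2/np.tan(np.radians(float(d["fovy"]))/2)
    u,v=np.meshgrid(np.arange(w),np.arange(h)); z=d["depth"].astype(float)
    P=np.stack([(u-d["cx"])*z/f,(v-d["cy"])*z/f,z],-1)
    V=np.asarray(d["view"]); W=(P-V[:3,3])@V[:3,:3]
    W[z<=0]=np.nan
    return W
def hsv(d): return cv2.cvtColor(np.ascontiguousarray(d["pixels"]),cv2.COLOR_RGB2HSV)
def rect(p):
    c,s,a=cv2.minAreaRect(p.astype(np.float32)); return np.round(c,1),np.round(s,1),round(a,1)
E
python3 - <<'E'
from look import *
for n in("top","side"):
    d=dict(np.load(n+"0.npz")); W=cloud(d); H=hsv(d); h,s,v=[H[...,i].astype(int) for i in range(3)]
    X,Y,Z=[W[...,i] for i in range(3)]
    print(n,"bench z",np.nanmedian(Z[(abs(X-500)<100)&(abs(Y+100)<50)]))
    def rep(name,m):
        m=m&np.isfinite(Z)
        if m.sum()<8: print(name,m.sum());return
        print(name,m.sum(),"mean",W[m].mean(0).round(1),"zrng",np.percentile(Z[m],[2,98]).round(1),rect(W[m][:,:2]))
    box=lambda x0,x1,y0,y1:(X>x0)&(X<x1)&(Y>y0)&(Y<y1)
    if n=="top": win=lambda x0,x1,y0,y1:box(x0,x1,y0,y1)
    rep("jar top",((h<8)|(h>172))&(s>140)&box(450,700,180,360)&(Z>90)&(Z<101))
    rep("cassette top",(h>100)&(h<130)&(s>120)&box(350,600,180,360)&(Z>90)&(Z<101))
    rep("box rim",(Z>57)&(Z<64)&box(400,660,0,160)&(s<90))
    rep("box lip",(h>15)&(h<35)&(s>130)&(Z>30)&(Z<56)&box(500,720,0,160))
    rep("carton top",(Z>51)&(Z<58.5)&box(400,660,0,160))
    rep("bottle",(h>45)&(h<80)&(s>100)&(Z>20)&box(500,900,80,300))
    S=box(350,560,-400,-170)
    rep("stand all",S&(Z>15)); rep("stand walls",S&(Z>25)&(Z<33)); rep("plate+tab",S&(Z>45)); rep("tab top",S&(Z>90))
    rep("plate top",S&(Z>56)&(Z<66))
    rep("yellow",S&(h>18)&(h<38)&(s>120)&(v>70)&(Z>40))
    rep("white",S&(s<60)&(v>150)&(Z>35))
    rep("spare",(h>100)&(h<130)&(s>120)&(Z>55)&box(500,900,-200,0))
d=dict(np.load("side0.npz"));p=d["pixels"][...,::-1];q=dict(np.load("top0.npz"))["pixels"][...,::-1]
cv2.imwrite("pics/c1.png",np.hstack([cv2.resize(p[340:420,195:285],None,fx=4.4,fy=4.4),cv2.resize(q[250:308,390:455],None,fx=6,fy=6.07)[:352]]))
E
```

```text
top bench z 1.5411563766919234
jar top 491 mean [590.  291.9  95.5] zrng [91.4 99.8] (array([590.4, 292.3]), array([49., 48.]), 85.3)
cassette top 584 mean [457.7 284.6  95.5] zrng [91.3 99.7] (array([458.1, 284.4]), array([47.9, 47.3]), 82.9)
box rim 594 mean [572.5  67.   59.9] zrng [57.1 63.6] (array([563.4,  66.5]), array([120.2, 124.1]), 82.2)
box lip 255 mean [641.3  56.6  45.7] zrng [36.1 53.5] (array([639.9,  55.8]), array([83.1, 18.4]), 83.9)
carton top 1299 mean [591.8  63.4  55.8] zrng [51.6 58.4] (array([574.4,  65.1]), array([119.8, 146.3]), 82.4)
bottle 360 mean [720.9 158.4  85.5] zrng [ 55.6 100.8] (array([732.1, 158.1]), array([59.5, 54.1]), 41.0)
stand all 450 mean [ 459.6 -295.3   55.8] zrng [ 19.  106.4] (array([ 462.4, -300.2]), array([40.1, 79.3]), 38.6)
stand walls 163 mean [ 461.1 -295.4   29.6] zrng [25.1 32.8] (array([ 458.8, -302.7]), array([22.6, 83.2]), 14.8)
plate+tab 223 mean [ 458.8 -297.    82.7] zrng [ 47.6 107.3] (array([ 459.1, -302.3]), array([ 9.2, 69.7]), 15.0)
tab top 97 mean [ 459.2 -301.3  102.9] zrng [ 91.4 108. ] (array([ 459. , -302.4]), a
[... 1128 characters left out ...]
ay([22.2, 82.8]), 15.3)
stand walls 329 mean [ 456.9 -314.9   29.7] zrng [26.1 32.5] (array([ 457.6, -305.6]), array([22.2, 82.6]), 15.3)
plate+tab 409 mean [ 458.7 -313.4   82.1] zrng [ 46.7 105. ] (array([ 457.8, -305.3]), array([ 8.9, 71.1]), 15.3)
tab top 177 mean [ 457.9 -307.7  101.5] zrng [ 91.1 105.4] (array([ 457.9, -305.8]), array([ 8.8, 36.3]), 15.8)
plate top 39 mean [ 458.4 -318.4   60.9] zrng [56.2 65.4] (array([ 454.1, -307.5]), array([ 6.4, 69.3]), 20.7)
yellow 81 mean [ 459.5 -305.5  102.9] zrng [ 99.8 105.6] (array([ 459.4, -304.6]), array([ 5.5, 34.2]), 15.6)
white 0
spare 430 mean [ 741.3 -119.7   69.1] zrng [61.2 72.5] (array([ 742.3, -117.9]), array([45.2, 40.9]), 56.6)
```

View pics/c1.png

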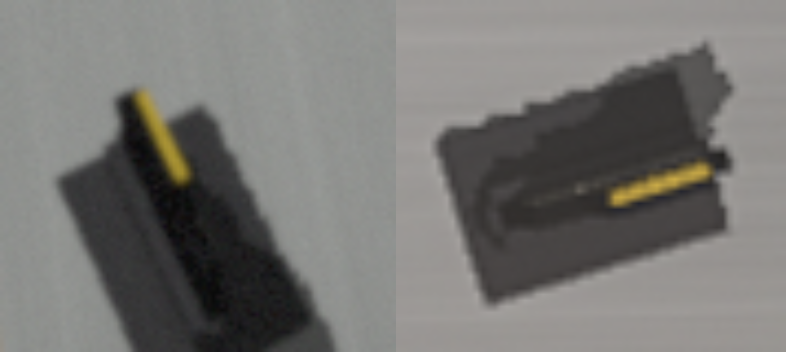

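```bash
cat >> look.py <<'E'
from scipy.spatial.transform import Rotation as R, Slerp
def plan(xyz,psi,n,n2=None):
    "rows (tool axes) to reach TCP xyz with tool down, tool x heading psi deg; print first n2"
    s=r.get_state(); p=s["tcp_pos"]; q=R.from_quat(s["tool_rot"]); t=R.from_euler("z",psi,degrees=True)*R.from_euler("x",np.pi)
    print("tcp",p.round(1),"psi",np.degrees(np.arctan2(*q.as_matrix()[[1,0],0])).round(2),"F",s["contact_force"].round(1),"gap",round(s["finger_gap"],1),"t",round(s["time"],2))
    K=Slerp([0,1],R.concatenate([q,t]))(np.linspace(0,1,n+1))
    d=(np.array(xyz)-p)/n; print("dist",d*n)
    for i in range(n2 or n): print([(K[i].inv().apply(d)).round(1).tolist(),(K[i].inv()*K[i+1]).as_rotvec().round(3).tolist()])
E
python3 - <<'E'
from look import *
a=np.radians(15.2); ex=np.array([np.cos(a),np.sin(a)])
for n in("top","side"):
    d=dict(np.load(n+"0.npz")); W=cloud(d); H=hsv(d); h,s,v=[H[...,i].astype(int) for i in range(3)]
    X,Y,Z=[W[...,i] for i in range(3)]
    S=(X>350)&(X<560)&(Y>-400)&(Y<-170)&(Z>97)
    xs=X*ex[0]+Y*ex[1]; yl=(h>18)&(h<38)&(s>120)&(v>70)
    print(n,"yellow x'",np.percentile(xs[S&yl],[5,50,95]).round(1),"dark x'",np.percentile(xs[S&~yl],[5,50,95]).round(1))
plan((589,291,280),-97.7,16)
E
```

```text
top yellow x' [363.6 365.8 368.1] dark x' [359.6 361.4 365.3]
side yellow x' [361.  363.2 366. ] dark x' [357.4 359.2 364.4]
tcp [184.4 649.  303. ] psi -15.87 F [ 0.4 -0.4 -0.6] gap 85.6 t 0.1
dist [ 404.59503477 -357.97827686  -23.04318766]
[[30.4, 14.6, 1.5], [0.0, -0.0, 0.089]]
[[31.6, 11.8, 1.5], [0.0, -0.0, 0.089]]
[[32.6, 9.0, 1.5], [0.0, -0.0, 0.089]]
[[33.2, 6.0, 1.5], [0.0, -0.0, 0.089]]
[[33.6, 3.0, 1.5], [0.0, -0.0, 0.089]]
[[33.8, 0.0, 1.5], [0.0, -0.0, 0.089]]
[[33.6, -3.0, 1.5], [0.0, -0.0, 0.089]]
[[33.2, -6.0, 1.4], [0.0, -0.0, 0.089]]
[[32.6, -8.9, 1.4], [0.0, -0.0, 0.089]]
[[31.6, -11.8, 1.4], [0.0, -0.0, 0.089]]
[[30.5, -14.5, 1.4], [0.0, -0.0, 0.089]]
[[29.1, -17.2, 1.4], [0.0, -0.0, 0.089]]
[[27.4, -19.7, 1.4], [0.0, -0.0, 0.089]]
[[25.5, -22.1, 1.4], [0.0, -0.0, 0.089]]
[[23.5, -24.3, 1.4], [0.0, -0.0, 0.089]]
[[21.2, -26.3, 1.4], [0.0, -0.0, 0.089]]
```

The yellow strip lies on the +x' side of the holder, so its label faces about +15°. Moving to above the jar.

arm_command --plan '[[[30,15,1.5],[0,0,0.09]],[[31.5,12,1.5],[0,0,0.09]],[[32.5,9,1.5],[0,0,0.09]],[[33,6,1.5],[0,0,0.09]],[[33.5,3,1.5],[0,0,0.09]],[[34,0,1.5],[0,0,0.09]],[[33.5,-3,1.5],[0,0,0.09]],[[33,-6,1.5],[0,0,0.09]]]' --claw 85 --squeeze 40

```text
time: 0.77
tcp_pos: [385.3, 463.8, 286.1]
tool_rot: [0.873, -0.487, 0.001, 0.004]
contact_force: [0.4, 0.1, 0.8]
finger_gap: 84.9
```

```bash
python3 -c "
from look import *
plan((589,291,280),-97.7,9)"
```

```text
tcp [385.3 463.8 286.1] psi -58.3 F [0.4 0.1 0.8] gap 84.9 t 0.77
dist [ 203.67881276 -172.79079227   -6.1246661 ]
[[28.2, -9.2, 0.8], [0.0, -0.001, 0.076]]
[[27.4, -11.3, 0.7], [0.0, -0.001, 0.076]]
[[26.5, -13.4, 0.7], [0.0, -0.001, 0.076]]
[[25.4, -15.3, 0.7], [0.0, -0.001, 0.076]]
[[24.2, -17.2, 0.7], [0.0, -0.001, 0.076]]
[[22.8, -19.0, 0.7], [0.0, -0.001, 0.076]]
[[21.3, -20.7, 0.7], [0.0, -0.001, 0.076]]
[[19.6, -22.3, 0.7], [0.0, -0.001, 0.076]]
[[17.9, -23.7, 0.7], [0.0, -0.001, 0.076]]
```

arm_command --plan '[[[31.7,-10.4,0.7],[0,0,0.086]],[[30.8,-12.7,0.7],[0,0,0.086]],[[29.7,-15,0.7],[0,0,0.086]],[[28.3,-17.5,0.7],[0,0,0.086]],[[26.7,-19.8,0.7],[0,0,0.086]],[[25,-22,0.7],[0,0,0.086]],[[23,-24,0.7],[0,0,0.086]],[[21,-26,0.7],[0,0,0.086]]]'

```text
time: 1.43
tcp_pos: [589.8, 273.3, 278.4]
tool_rot: [-0.644, 0.765, -0.002, -0.006]
contact_force: [-0.2, 1.3, 0.6]
finger_gap: 85.0
```

Run:
```python
from look import *
plan((589,291,200),-97.7,3)
d=r.get_image("top");np.savez("t1.npz",**d);e=r.get_image("side");np.savez("s1.npz",**e)
cv2.imwrite("pics/a1.png",np.hstack([d["pixels"][100:380,:300],e["pixels"][:280,60:400]])[...,::-1])
```

```text
tcp [589.8 273.3 278.4] psi -99.75 F [-0.2  1.3  0.6] gap 85.0 t 1.43
dist [ -0.80809211  17.74653486 -78.42401299]
[[-6.1, 1.1, 26.1], [0.002, -0.004, -0.012]]
[[-6.0, 1.1, 26.1], [0.002, -0.004, -0.012]]
[[-5.9, 1.1, 26.1], [0.002, -0.004, -0.012]]
```

View pics/a1.png

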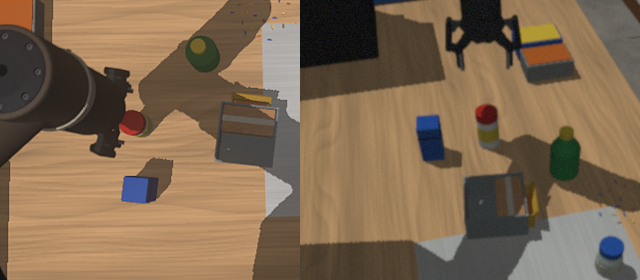

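The gripper is above the jar (130,122 in the left crop), with the jaws along x. Descending.

arm_command --plan '[[[-9,1.5,20],[0.002,-0.004,-0.018]],[[-9,1.5,20],[0.002,-0.004,-0.018]],[[0,0,33],[0,0,0]],[[0,0,33],[0,0,0]],[[0,0,25],[0,0,0]],[[0,0,14],[0,0,0]],[[0,0,2],[0,0,0]]]'

```text
time: 2.12
tcp_pos: [592.3, 287.5, 125.0]
tool_rot: [-0.656, 0.754, -0.001, -0.001]
contact_force: [-0.8, -0.3, -0.2]
finger_gap: 85.1
```

arm_command --plan '[[[0,0,0],[0,0,0]],[[0,0,0],[0,0,0]],[[0,0,0],[0,0,0]],[[0,0,0],[0,0,0]],[[0,0,0],[0,0,0]],[[0,0,0],[0,0,0]]]' --claw 44

```text
time: 2.62
tcp_pos: [592.6, 288.8, 127.9]
tool_rot: [-0.657, 0.754, -0.001, 0.0]
contact_force: [-0.6, -0.3, -1.4]
finger_gap: 49.3
```

```bash
python3 -c "
from look import *
plan((589,291,265),-97.7,4)"
```

```text
tcp [592.6 288.8 127.9] psi -97.84 F [-0.6 -0.3 -1.4] gap 49.3 t 2.62
dist [ -3.59154997   2.19556251 137.13118111]
[[-0.4, 0.9, -34.3], [-0.0, -0.0, -0.001]]
[[-0.4, 0.9, -34.3], [-0.0, -0.0, -0.001]]
[[-0.4, 0.9, -34.3], [-0.0, -0.0, -0.001]]
[[-0.4, 0.9, -34.3], [-0.0, -0.0, -0.001]]
```

arm_command --plan '[[[0,0,0],[0,0,0]],[[0,0,-1],[0,0,0]],[[0,0,-3],[0,0,0]],[[0,0,-3],[0,0,0]],[[0,0,0],[0,0,0]]]' --claw 62

```text
time: 3.03
tcp_pos: [593.6, 289.4, 138.2]
tool_rot: [-0.657, 0.754, -0.001, 0.002]
contact_force: [-0.4, 0.3, 0.7]
finger_gap: 61.9
```

arm_command --plan '[[[0,0,0],[0,0,0]],[[0,0,0],[0,0,0]],[[0,0,0],[0,0,0]],[[0,0,0],[0,0,0]]]' --claw 44

```text
time: 3.37
tcp_pos: [593.6, 289.5, 139.0]
tool_rot: [-0.657, 0.754, -0.001, 0.003]
contact_force: [0.0, 0.0, 1.1]
finger_gap: 48.9
```

arm_command --plan '[[[0,0,-20],[0,0,0]],[[0,0,-30],[0,0,0]],[[0,0,-30],[0,0,0]],[[0,0,-20],[0,0,0]],[[0,0,0],[0,0,0]]]'

```text
time: 3.78
tcp_pos: [591.5, 287.9, 237.7]
tool_rot: [-0.657, 0.754, -0.001, -0.002]
contact_force: [1.2, 0.4, -1.3]
finger_gap: 48.4
```

Run:
```python
from look import *
# box nominal
b=np.array([562.4,65]); a=np.radians(-7.7); ex=np.array([np.cos(a),np.sin(a)]); ey=np.array([-ex[1],ex[0]])
for s in(-28,28): print((b-28.5*ex+s*ey).round(1))
t=b-28.5*ex-28*ey
plan((*t,235),-97.7,7)
for n in("top","side"):
    d=r.get_image(n); W=cloud(d); H=hsv(d); h,s,v=[H[...,i].astype(int) for i in range(3)]
    X,Y,Z=[W[...,i] for i in range(3)]
    m=((h<8)|(h>172))&(s>120)&(X>540)&(X<640)&(Y>230)&(Y<350)
    if m.sum()>10: print(n,m.sum(),W[m].mean(0).round(1),np.percentile(Z[m],[2,50,98]).round(1),rect(W[m][:,:2]))
    cv2.imwrite(f"pics/b_{n}.png",d["pixels"][...,::-1])
```

```text
[530.4  41.1]
[537.9  96.6]
tcp [591.5 287.9 237.7] psi -97.89 F [ 1.2  0.4 -1.3] gap 48.4 t 3.78
dist [ -61.0746175  -246.77934145   -2.6647121 ]
[[36.1, 3.8, 0.6], [0.0, -0.001, -0.0]]
[[36.1, 3.8, 0.5], [0.0, -0.001, -0.0]]
[[36.1, 3.8, 0.5], [0.0, -0.001, -0.0]]
[[36.1, 3.9, 0.5], [0.0, -0.001, -0.0]]
[[36.1, 3.9, 0.5], [0.0, -0.001, -0.0]]
[[36.1, 3.9, 0.4], [0.0, -0.001, -0.0]]
[[36.1, 3.9, 0.4], [0.0, -0.001, -0.0]]
top 226 [588.6 275.4 191.9] [177.  194.  198.4] (array([590.8, 276.1]), array([18.2, 47.3]), 83.6)
side 397 [588.4 280.3 189. ] [175.6 191.2 194.4] (array([588.3, 286.5]), array([54.5, 48.8]), 42.1)
```

arm_command --plan '[[[20,3,0],[0,0,0]],[[36,3,0],[0,0,0]],[[40,4,0],[0,0,0]],[[40,4,0],[0,0,0]],[[40,4,0],[0,0,0]],[[40,4,0],[0,0,0]],[[25,2,0],[0,0,0]],[[10,1,0],[0,0,0]]]'

```text
time: 4.55
tcp_pos: [521.7, 34.2, 220.8]
tool_rot: [-0.658, 0.753, 0.003, -0.015]
contact_force: [-0.1, 0.8, -1.5]
finger_gap: 48.8
```

arm_command --plan '[[[0,0,0],[0,0,0]]]'

```text
time: 4.63
tcp_pos: [520.1, 31.9, 219.4]
tool_rot: [-0.657, 0.754, 0.004, -0.016]
contact_force: [0.0, 0.4, -1.9]
finger_gap: 48.4
```

Run:
```python
from look import *
plan((532.6,40.6,180),-97.7,3)
P=[]
for n in("top","side"):
    d=r.get_image(n); W=cloud(d); H=hsv(d); h,s,v=[H[...,i].astype(int) for i in range(3)]
    X,Y,Z=[W[...,i] for i in range(3)]
    m=((h<8)|(h>172))&(s>120)&(X>470)&(X<600)&(Y>0)&(Y<100)
    if m.sum()>10: print(n,m.sum(),W[m].mean(0).round(1),np.percentile(Z[m],[2,50,98]).round(1),rect(W[m][:,:2]))
    P.append(d["pixels"][...,::-1])
cv2.imwrite("pics/c.png",np.hstack([P[0][100:350,100:400],P[1][50:300,100:400]]))
```

```text
tcp [520.1  31.9 219.4] psi -97.85 F [ 0.   0.4 -1.9] gap 48.4 t 4.63
dist [ 12.53266216   8.66980302 -39.43861052]
[[-3.7, -4.1, 13.0], [0.009, -0.006, -0.001]]
[[-3.6, -4.0, 13.0], [0.009, -0.006, -0.001]]
[[-3.5, -3.9, 13.1], [0.009, -0.006, -0.001]]
side 587 [517.   27.3 173.6] [160.4 175.2 178.5] (array([520.3,  33.4]), array([56.1, 49.4]), 16.7)
```

View pics/c.png

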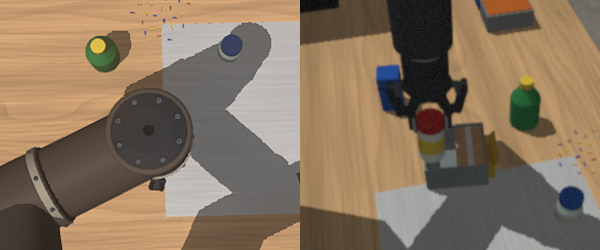

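The jar is held above the near half of the box in the side crop (430,135), and the arm hides the box in the top view. I'll correct position and tilt while lowering a little.

arm_command --plan '[[[-4,-4,5],[0.009,-0.006,0]],[[-4,-4,8],[0.009,-0.006,0]],[[-3.5,-4,8],[0.009,-0.006,0]],[[0,0,0],[0,0,0]]]'

```text
time: 5.07
tcp_pos: [537.1, 48.5, 195.5]
tool_rot: [-0.659, 0.752, -0.001, 0.002]
contact_force: [-1.1, 0.2, -2.4]
finger_gap: 48.5
```

```bash
cat >> look.py <<'E'
def capside(x0,x1,y0,y1,red=True):
    d=r.get_image("side"); W=cloud(d); H=hsv(d); h,s,v=[H[...,i].astype(int) for i in range(3)]
    X,Y,Z=[W[...,i] for i in range(3)]
    c=((h<8)|(h>172))&(s>120) if red else (h>100)&(h<130)&(s>110)
    m=c&(X>x0)&(X<x1)&(Y>y0)&(Y<y1); zt=np.percentile(Z[m],97); m&=Z>zt-6
    print("side cap",m.sum(),W[m].mean(0).round(1),"ztop",zt.round(1),rect(W[m][:,:2]),"mean xy of x,y range",[(np.percentile(q[m],1)+np.percentile(q[m],99))/2 for q in(X,Y)])
    return d
E
python3 - <<'E'
from look import *
plan((532.6,40.6,150),-97.7,3)
capside(470,600,0,100)
E
```

```text
tcp [537.1  48.5 195.5] psi -97.6 F [-1.1  0.2 -2.4] gap 48.5 t 5.07
dist [ -4.52878499  -7.88991169 -45.494864  ]
[[2.8, 1.2, 15.2], [-0.001, 0.0, 0.001]]
[[2.8, 1.2, 15.2], [-0.001, 0.0, 0.001]]
[[2.8, 1.2, 15.2], [-0.001, 0.0, 0.001]]
side cap 422 [535.9  47.7 151.8] ztop 154.0 (array([535.6,  50.1]), array([48.7, 47.9]), 78.8) mean xy of x,y range [np.float64(535.7183817918154), np.float64(49.22208161494471)]
```

arm_command --plan '[[[4,2,-14],[0,0,0]],[[5,2,0],[0,0,0]],[[0,0,0],[0,0,0]]]'

```text
time: 5.37
tcp_pos: [532.1, 42.2, 209.0]
tool_rot: [-0.66, 0.751, -0.0, -0.0]
contact_force: [-0.2, 0.2, -1.2]
finger_gap: 48.7
```

Run:
```python
from look import *
plan((531.7,39.7,150),-97.7,3)
d=capside(470,600,0,100)
cv2.imwrite("pics/d.png",cv2.resize(d["pixels"][100:250,180:320,::-1],None,fx=4,fy=4))
```

```text
tcp [532.1  42.2 209. ] psi -97.38 F [-0.2  0.2 -1.2] gap 48.7 t 5.37
dist [ -0.35548944  -2.5016247  -59.04297891]
[[0.8, 0.0, 19.7], [-0.0, -0.0, 0.002]]
[[0.8, 0.0, 19.7], [-0.0, -0.0, 0.002]]
[[0.8, 0.0, 19.7], [-0.0, -0.0, 0.002]]
side cap 430 [530.8  41.3 165.7] ztop 167.7 (array([530.6,  42.1]), array([48.8, 49.7]), 11.4) mean xy of x,y range [np.float64(530.772978507309), np.float64(42.39571342439966)]
```

View pics/d.png

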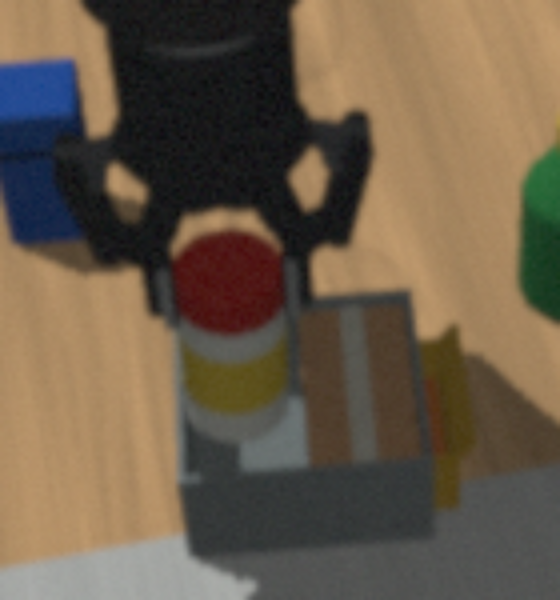

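The jar is upright and lined up over the empty half in the crop (235,430). Lowering.

arm_command --plan '[[[2,0,10],[0,0,0]],[[0.5,0,14],[0,0,0]],[[0,0,14],[0,0,0]],[[0,0,12],[0,0,0]],[[0,0,6],[0,0,0]],[[0,0,2],[0,0,0]]]'

```text
time: 5.92
tcp_pos: [532.6, 40.3, 146.5]
tool_rot: [-0.66, 0.751, -0.001, 0.002]
contact_force: [-0.2, -0.7, -0.9]
finger_gap: 48.6
```

Run:
```python
from look import *
plan((531.7,39.7,143),-97.7,2)
d=capside(470,600,0,100)
```

```text
tcp [532.6  40.3 146.5] psi -97.36 F [-0.2 -0.7 -0.9] gap 48.6 t 5.92
dist [-0.94346591 -0.58837262 -3.50322675]
[[0.4, 0.4, 1.7], [-0.002, 0.001, 0.003]]
[[0.4, 0.4, 1.8], [-0.002, 0.001, 0.003]]
side cap 411 [531.6  40.8 103.7] ztop 105.5 (array([538.6,  40.2]), array([50.5, 62.9]), 74.4) mean xy of x,y range [np.float64(531.7539583243465), np.float64(41.771306974659964)]
```

arm_command --plan '[[[0,0,2],[0,0,0]],[[0,0,1.5],[0,0,0]],[[0,0,0.5],[0,0,0]],[[0,0,0],[0,0,0]]]'

```text
time: 6.3
tcp_pos: [533.0, 40.4, 143.4]
tool_rot: [-0.66, 0.751, -0.001, 0.002]
contact_force: [0.1, 1.1, -1.4]
finger_gap: 49.1
```

Run:
```python
from look import *
plan((531.7,39.7,143),-97.7,2)
```

```text
tcp [533.   40.4 143.4] psi -97.34 F [ 0.1  1.1 -1.4] gap 49.1 t 6.3
dist [-1.33255634 -0.69020883 -0.4080424 ]
[[0.4, 0.6, 0.2], [-0.002, 0.001, 0.003]]
[[0.4, 0.6, 0.2], [-0.002, 0.001, 0.003]]
```

arm_command --plan '[[[0,0,1],[0,0,0]],[[0,0,1],[0,0,0]],[[0,0,0],[0,0,0]]]'

```text
time: 6.55
tcp_pos: [533.6, 40.6, 143.3]
tool_rot: [-0.661, 0.751, -0.002, 0.003]
contact_force: [-0.1, 0.1, -0.8]
finger_gap: 49.0
```

arm_command --plan '[[[0,0,0],[0,0,0]],[[0,0,0],[0,0,0]],[[0,0,0],[0,0,0]]]' --claw 66

```text
time: 6.8
tcp_pos: [534.5, 40.9, 144.1]
tool_rot: [-0.661, 0.751, -0.002, 0.004]
contact_force: [0.1, 0.3, 0.9]
finger_gap: 65.7
```

arm_command --plan '[[[0,0,-15],[0,0,0]],[[0,0,-35],[0,0,0]],[[0,0,-40],[0,0,0]],[[0,0,-5],[0,0,0]]]' --claw 85

```text
time: 7.13
tcp_pos: [532.8, 40.1, 239.5]
tool_rot: [-0.661, 0.751, -0.001, 0.001]
contact_force: [1.3, 0.3, 1.3]
finger_gap: 84.6
```

Run:
```python
from look import *
capside(470,600,0,100)
plan((459.5,284,235),-98.2,8)
```

```text
side cap 421 [529.4  41.   98.8] ztop 101.2 (array([529.2,  42.6]), array([52.6, 47.8]), 78.5) mean xy of x,y range [np.float64(529.3195324979538), np.float64(42.54196203043564)]
tcp [532.2  40.1 237.9] psi -97.34 F [-0.3 -0.1  0.4] gap 84.8 t 7.18
dist [-72.67727307 243.92346676  -2.86614689]
[[-29.1, 12.9, 0.3], [-0.0, -0.0, 0.002]]
[[-29.1, 13.0, 0.3], [-0.0, -0.0, 0.002]]
[[-29.0, 13.0, 0.3], [-0.0, -0.0, 0.002]]
[[-29.0, 13.1, 0.3], [-0.0, -0.0, 0.002]]
[[-29.0, 13.1, 0.3], [-0.0, -0.0, 0.002]]
[[-29.0, 13.2, 0.3], [-0.0, -0.0, 0.002]]
[[-28.9, 13.2, 0.3], [-0.0, -0.0, 0.002]]
[[-28.9, 13.3, 0.4], [-0.0, -0.0, 0.002]]
```

arm_command --plan '[[[-20,10,0],[0,0,0.002]],[[-34,16,0],[0,0,0.002]],[[-38,17,0],[0,0,0.002]],[[-40,18,0],[0,0,0.002]],[[-40,18,0],[0,0,0.002]],[[-34,15,0],[0,0,0.002]],[[-18,8,0],[0,0,0.002]],[[-6,2,0],[0,0,0.002]]]'

```text
time: 7.85
tcp_pos: [460.4, 285.5, 238.8]
tool_rot: [-0.651, 0.759, -0.001, 0.005]
contact_force: [-0.2, -0.5, 0.3]
finger_gap: 85.0
```

arm_command --plan '[[[0,0,0],[0,0,0]],[[0,0,0],[0,0,0]]]'

```text
time: 8.02
tcp_pos: [459.9, 287.1, 238.1]
tool_rot: [-0.653, 0.758, -0.001, 0.004]
contact_force: [0.1, -0.6, 0.2]
finger_gap: 84.7
```

Run:
```python
from look import *
plan((459,283,137),-98.2,4)
for n in("top","side"):
    d=r.get_image(n); W=cloud(d); H=hsv(d); h,s,v=[H[...,i].astype(int) for i in range(3)]
    X,Y,Z=[W[...,i] for i in range(3)]
    m=((h<8)|(h>172))&(s>120)&(X>470)&(X<600)&(Y>-10)&(Y<110)&(Z>92)
    print(n,"jar",m.sum(),rect(W[m][:,:2]))
    m=(Z>57)&(Z<64)&(X>480)&(X<640)&(Y>-20)&(Y<150)&(s<90); print("rim",rect(W[m][:,:2]))
    m=(h>100)&(h<130)&(s>120)&(X>400)&(X<520)&(Y>200)&(Y<350)&(Z>90)&(Z<101); print("cass",m.sum(), rect(W[m][:,:2]) if m.sum()>9 else 0)
    cv2.imwrite(f"pics/e_{n}.png",d["pixels"][...,::-1])
```

```text
tcp [459.9 287.1 238.1] psi -98.5 F [ 0.1 -0.6  0.2] gap 84.7 t 8.02
dist [  -0.86333523   -4.12590909 -101.08199962]
[[1.2, 0.3, 25.3], [-0.002, 0.001, -0.001]]
[[1.1, 0.2, 25.3], [-0.002, 0.001, -0.001]]
[[1.1, 0.2, 25.3], [-0.002, 0.001, -0.001]]
[[1.1, 0.1, 25.3], [-0.002, 0.001, -0.001]]
top jar 493 (array([531.6,  45.6]), array([47.8, 48.5]), 62.8)
rim (array([563.5,  66.6]), array([120.2, 124.2]), 82.2)
cass 30 (array([454.7, 297.8]), array([56.5, 26.1]), 25.0)
side jar 446 (array([529.9,  41.8]), array([50. , 50.2]), 58.8)
rim (array([561.4,  63.7]), array([125., 124.]), 82.2)
cass 294 (array([456., 279.]), array([48.6, 45.6]), 83.6)
```

arm_command --plan '[[[2,0,20],[-0.002,0.001,0]],[[2,0,28],[-0.002,0.001,0]],[[0.5,0,28],[0,0,0]],[[0,0,18],[0,0,0]],[[0,0,4],[0,0,0]],[[0,0,0],[0,0,0]]]'

```text
time: 8.62
tcp_pos: [464.0, 275.1, 139.3]
tool_rot: [-0.649, 0.761, -0.0, 0.005]
contact_force: [0.5, -0.5, 0.5]
finger_gap: 84.8
```

arm_command --plan '[[[0,0,0],[0,0,0]],[[0,0,0],[0,0,0]],[[0,0,0],[0,0,0]],[[0,0,0],[0,0,0]],[[0,0,0],[0,0,0]],[[0,0,0],[0,0,0]]]' --claw 44

```text
time: 9.12
tcp_pos: [466.0, 274.7, 144.1]
tool_rot: [-0.648, 0.762, 0.0, 0.008]
contact_force: [-0.8, -0.0, -1.4]
finger_gap: 50.9
```

arm_command --plan '[[[0,0,-15],[0,0,0]],[[0,0,-30],[0,0,0]],[[0,0,-30],[0,0,0]],[[0,0,-20],[0,0,0]],[[0,0,0],[0,0,0]]]'

```text
time: 9.53
tcp_pos: [463.9, 273.2, 242.1]
tool_rot: [-0.648, 0.762, -0.0, 0.006]
contact_force: [0.8, 0.5, -0.9]
finger_gap: 51.2
```

Run:
```python
from look import *
a=np.radians(-7.7); ex=np.array([np.cos(a),np.sin(a)]); ey=np.array([-ex[1],ex[0]])
t=np.array([564.6,64.3])-28.5*ex+29*ey
print(t)
plan((*t,232),-97.7,6)
capside(400,530,200,360,False)
```

```text
[540.24257819  96.85711908]
tcp [463.9 273.2 242.1] psi -99.22 F [ 0.8  0.5 -0.9] gap 51.2 t 9.53
dist [  76.38708908 -176.35109239  -10.07731873]
[[27.0, -17.3, 1.6], [-0.001, 0.001, -0.004]]
[[27.1, -17.1, 1.6], [-0.001, 0.001, -0.004]]
[[27.1, -17.0, 1.6], [-0.001, 0.001, -0.004]]
[[27.2, -16.9, 1.6], [-0.001, 0.001, -0.004]]
[[27.3, -16.8, 1.6], [-0.001, 0.001, -0.004]]
[[27.3, -16.7, 1.7], [-0.001, 0.001, -0.004]]
side cap 338 [461.1 275.4 202.9] ztop 200.1 (array([454.2, 265.5]), array([81.8, 74.1]), 31.6) mean xy of x,y range [np.float64(450.5748813421377), np.float64(270.8956154352568)]
```

arm_command --plan '[[[15,-9,0],[0,0,-0.004]],[[27,-16,0],[0,0,-0.004]],[[32,-19,0],[0,0,-0.004]],[[34,-20,0],[0,0,-0.004]],[[30,-18,0],[0,0,-0.004]],[[18,-11,0],[0,0,-0.004]],[[4,-3,0],[0,0,-0.003]],[[0,0,0],[0,0,0]]]'

```text
time: 10.25
tcp_pos: [533.4, 94.1, 232.2]
tool_rot: [-0.66, 0.751, 0.002, 0.002]
contact_force: [0.0, 0.6, -1.7]
finger_gap: 51.3
```

arm_command --plan '[[[0,0,0],[0,0,0]],[[0,0,0],[0,0,0]]]'

```text
time: 10.42
tcp_pos: [532.6, 94.2, 230.5]
tool_rot: [-0.66, 0.752, 0.002, 0.001]
contact_force: [-0.4, 0.3, -1.4]
finger_gap: 51.1
```

Run:
```python
from look import *
plan((539.1,88.9,225),-97.7,3)
d=r.get_image("side");W=cloud(d); H=hsv(d); h,s,v=[H[...,i].astype(int) for i in range(3)]
X,Y,Z=[W[...,i] for i in range(3)]
m=(h>100)&(h<130)&(s>110)&(X>470)&(X<610)&(Y>20)&(Y<150)
print(m.sum(),[np.percentile(q[m],[1,50,99]).round(1) for q in(X,Y,Z)])
m&=Z>np.percentile(Z[m],99)-7; print(m.sum(),[np.percentile(q[m],[1,50,99]).round(1) for q in(X,Y,Z)],rect(W[m][:,:2]))
cv2.imwrite("pics/f.png",cv2.resize(d["pixels"][80:250,180:340,::-1],None,fx=3.5,fy=3.5))
```

```text
tcp [532.6  94.2 230.5] psi -97.47 F [-0.4  0.3 -1.4] gap 51.1 t 10.42
dist [ 6.49530229 -5.26498372 -5.53817292]
[[1.5, -2.4, 1.8], [0.001, 0.002, 0.001]]
[[1.5, -2.4, 1.8], [0.001, 0.002, 0.001]]
[[1.5, -2.4, 1.8], [0.001, 0.002, 0.001]]
1315 [array([500.8, 527.3, 556. ]), array([ 73.3,  79. , 121. ]), array([ 97.1, 165.5, 216.2])]
16 [array([480.3, 553.7, 583.3]), array([56.2, 65.3, 89.9]), array([213.8, 299.3, 422.9])] (array([530.2,  70. ]), array([ 27.7, 109.5]), 81.6)
```

View pics/f.png

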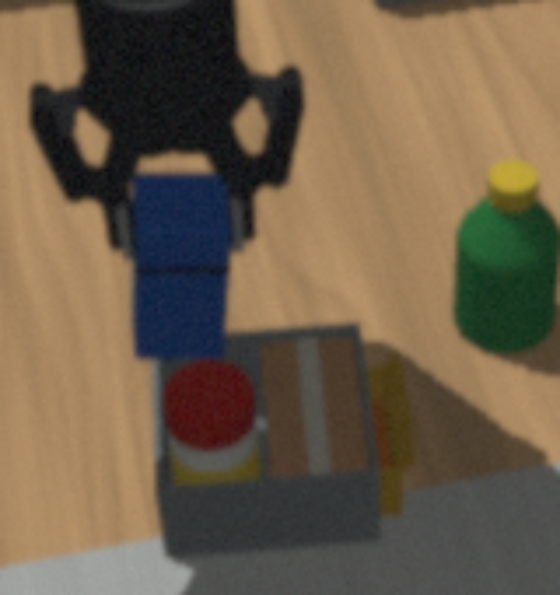

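The jar stands in the box at (210,420), and the held cassette is behind it at (180,265), still high. I'll fit its near face in the box frame.

```bash
cat >> look.py <<'E'
def cass():
    d=r.get_image("side");W=cloud(d); H=hsv(d); h,s,v=[H[...,i].astype(int) for i in range(3)]
    a=np.radians(-7.75); ex=np.array([np.cos(a),np.sin(a)]); ey=np.array([-ex[1],ex[0]])
    Q=W[...,:2]-[561.4,63.7]; x=Q@ex; y=Q@ey; Z=W[...,2]
    m=(h>100)&(h<130)&(s>110)&(abs(x+28)<50)&(y>-20)&(y<80)&(Z>60)
    zt=np.percentile(Z[m],98); f=m&(Z<zt-15)&(Z>zt-75)
    k=np.polyfit(x[f],y[f],1); kz=np.polyfit(Z[f],y[f],1)[0]
    t=m&(Z>zt-8)
    print("zt",zt.round(1),"face y'",np.median(y[f]).round(1),"x'",np.percentile(x[f],[1,50,99]).round(1),"yaw err",np.degrees(k[0]).round(1),"tilt",np.degrees(kz).round(1),"top y'",np.percentile(y[t],[1,99]).round(1),"top x'",np.percentile(x[t],[1,99]).round(1))
E
python3 -c "
from look import *
cass(); plan((539.1,88.9,225),-97.7,3)"
```

```text
zt 189.2 face y' 9.3 x' [-62.2 -38.6 -14.3] yaw err 2.1 tilt 1.2 top y' [-8.5 54.1] top x' [-58.2 -10.1]
tcp [532.6  94.6 230.8] psi -97.41 F [ 0.1 -0.3 -1.4] gap 51.0 t 10.52
dist [ 6.49276747 -5.71659622 -5.83075863]
[[1.6, -2.4, 1.9], [0.001, 0.002, 0.002]]
[[1.6, -2.4, 1.9], [0.001, 0.002, 0.002]]
[[1.6, -2.4, 1.9], [0.001, 0.002, 0.002]]
```

arm_command --plan '[[[2,-4,4],[0,0,0.005]],[[2,-4,6],[0,0,0]],[[1,0,5],[0,0,0]],[[0,0,0],[0,0,0]]]'

```text
time: 10.85
tcp_pos: [540.2, 91.1, 214.6]
tool_rot: [-0.66, 0.752, 0.002, 0.002]
contact_force: [-0.3, -0.3, -1.2]
finger_gap: 51.0
```

```bash
python3 -c "
from look import *
cass(); plan((539.1,88.9,225),-97.7,3)"
```

```text
zt 199.8 face y' 9.6 x' [-51.4 -27.5  -2. ] yaw err 5.4 tilt 32.0 top y' [-18.9  22.6] top x' [-54.2  18.3]
tcp [540.3  91.2 215. ] psi -97.46 F [-0.  -0.5 -1.7] gap 51.2 t 10.9
dist [-1.24175076 -2.2698806   9.97854723]
[[0.8, 0.3, -3.3], [0.0, 0.002, 0.001]]
[[0.8, 0.3, -3.3], [0.0, 0.002, 0.001]]
[[0.8, 0.3, -3.3], [0.0, 0.002, 0.001]]
```

arm_command --plan '[[[2,0.7,0],[0,0.005,0.003]],[[0.5,0,0],[0,0,0]],[[0,0,0],[0,0,0]]]'

```text
time: 11.15
tcp_pos: [539.2, 88.7, 214.8]
tool_rot: [-0.658, 0.753, 0.0, -0.0]
contact_force: [0.2, 0.0, -1.1]
finger_gap: 51.0
```

```bash
sed -i 's/zt=np.percentile(Z\[m\],98);/zt=r.get_state()["tcp_pos"][2]-48; m\&=Z<zt+4;/' look.py
python3 - <<'E'
from look import *
cass(); plan((539.1,88.9,225),-97.7,1)
d=r.get_image("side")
cv2.imwrite("pics/g.png",cv2.resize(d["pixels"][80:250,180:340,::-1],None,fx=3.5,fy=3.5))
E
```

```text
zt 166.9 face y' 4.1 x' [-55.5 -31.2  -6.8] yaw err 2.2 tilt 1.0 top y' [ 2.7 49.2] top x' [-51.2  -2. ]
tcp [539.2  88.7 214.9] psi -97.65 F [-0.4 -0.8 -2.5] gap 51.0 t 11.2
dist [-0.10384112  0.1904729  10.1431363 ]
[[-0.2, 0.1, -10.1], [0.001, -0.0, 0.001]]
```

View pics/g.png

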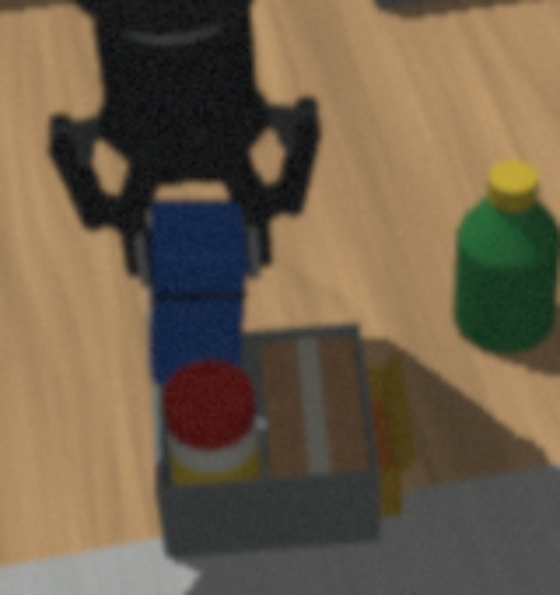

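arm_command --plan '[[[0,0,8],[0,0,0]],[[0,0,12],[0,0,0]],[[0,0,12],[0,0,0]],[[0,0,8],[0,0,0]]]'

```text
time: 11.58
tcp_pos: [547.0, 87.8, 189.9]
tool_rot: [-0.662, 0.75, -0.007, 0.006]
contact_force: [-33.9, -7.1, 87.3]
finger_gap: 51.1
```

Run:
```python
from look import *
cass(); plan((539.1,88.9,148),-97.7,1)
```

```text
zt 141.7 face y' 5.3 x' [-54.  -22.    1.3] yaw err 1.5 tilt -3.8 top y' [ 2.1 49.5] top x' [-43.8   7.3]
tcp [547.   87.4 189.7] psi -97.13 F [-14.1 -11.3  54.1] gap 51.5 t 11.63
dist [ -7.88243147   1.4895328  -41.68173901]
[[-0.5, 8.8, 41.5], [-0.019, -0.001, 0.01]]
```

arm_command --plan '[[[0,0,-10],[0,0,0]],[[0,0,-20],[0,0,0]],[[0,0,-5],[0,0,0]]]'

```text
time: 11.88
tcp_pos: [546.1, 86.5, 227.5]
tool_rot: [-0.662, 0.75, -0.008, 0.007]
contact_force: [0.9, 0.9, -1.8]
finger_gap: 51.5
```

Run:
```python
from look import *
cass(); plan((539.1,88.9,225),-97.7,2)
d=r.get_image("side"); e=r.get_image("top")
cv2.imwrite("pics/h.png",np.hstack([cv2.resize(d["pixels"][80:250,190:320,::-1],None,fx=3,fy=3),cv2.resize(e["pixels"][160:330,170:300,::-1],None,fx=3,fy=3)]))
```

```text
zt 179.1 face y' 3.7 x' [-48.1 -23.7   0.4] yaw err 2.0 tilt 0.1 top y' [ 1.8 48.6] top x' [-42.9   6.7]
tcp [545.9  86.6 227.1] psi -97.14 F [ 0.1  0.2 -0.7] gap 51.2 t 11.93
dist [-6.8057916   2.33693379 -2.05113715]
[[-0.7, 3.5, 1.0], [-0.011, -0.0, 0.005]]
[[-0.7, 3.5, 1.0], [-0.011, -0.0, 0.005]]
```

View pics/h.png

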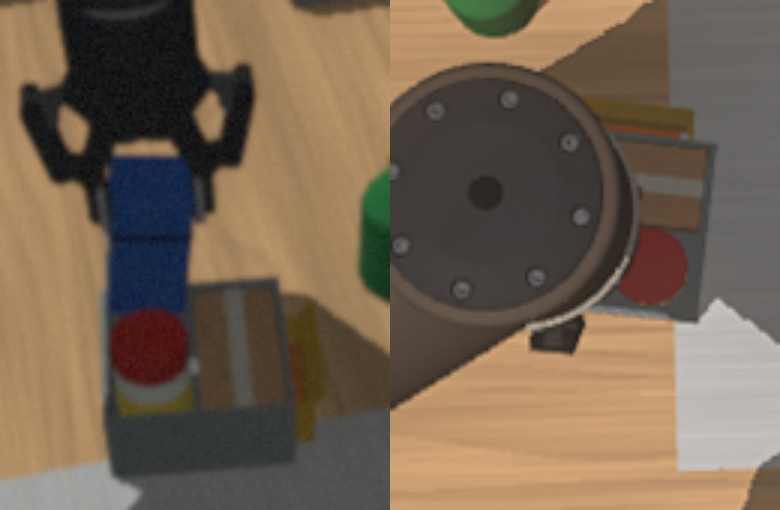

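The jar and box are undisturbed. The held cassette seems tilted in the jaws: its left edge runs from (110,158) to (107,310), although perspective should make it lean right. Its lower edge probably caught the box wall, so I'll quantify the tilt.

```bash
cat >> look.py <<'E'
def tilt():
    s=r.get_state(); d=r.get_image("side");W=cloud(d); H=hsv(d); h,sa,v=[H[...,i].astype(int) for i in range(3)]
    a=np.radians(-7.75); ex=np.array([np.cos(a),np.sin(a)]); ey=np.array([-ex[1],ex[0]])
    Q=W[...,:2]-[561.4,63.7]; x=Q@ex; y=Q@ey; Z=W[...,2]
    m=(h>100)&(h<130)&(sa>100)&(abs(x+28)<55)&(y>-15)&(y<100)&(Z>65)&(Z<s["tcp_pos"][2]-30)
    m=cv2.morphologyEx(m.astype(np.uint8),cv2.MORPH_OPEN,np.ones((3,3)))>0
    L=[]
    for v0 in np.unique(np.nonzero(m)[0]):
        i=np.nonzero(m[v0])[0]
        if len(i)>20: L.append((np.median(Z[v0,i]),x[v0,i[1]],x[v0,i[-2]],np.median(y[v0,i])))
    L=np.array(L); print("Z  xl  xr  y\n",L[::4].round(1)); f=L[:,0]<L[:,0].max()-12
    print("tilt deg l,r",[np.degrees(np.polyfit(L[f,0],L[f,k],1)[0]).round(1) for k in(1,2)],"y-tilt",np.degrees(np.polyfit(L[f,0],L[f,3],1)[0]).round(1),"zmax",L[:,0].max(),"rel tcp",s["tcp_pos"][2]-L[:,0].max())
E
python3 -c "
from look import *
tilt()"
```

```text
Z  xl  xr  y
 [[180.3 -39.7  -0.5  45.9]
 [179.4 -34.3   2.6  34.4]
 [180.5 -41.8   2.1  22.6]
 [180.7 -41.9   3.3  11.4]
 [177.7 -42.5   2.8   4.2]
 [167.7 -41.5   0.4   3.9]
 [159.2 -42.5  -2.1   3.8]
 [148.7 -43.4  -2.7   3.4]
 [139.  -44.5  -5.2   3. ]
 [128.6 -47.4  -5.9   3.2]
 [117.5 -48.2  -6.6   3. ]
 [107.2 -49.3  -7.3   2.7]]
tilt deg l,r [np.float64(7.9), np.float64(6.7)] y-tilt 0.9 zmax 180.80773041765127 rel tcp 43.55216649677686
```

arm_command --plan '[[[0,5,0],[0.045,0,0.004]],[[0,5,0],[0.045,0,0.004]],[[0,4,0],[0.035,0,0]],[[0,0,0],[0,0,0]]]'

```text
time: 12.42
tcp_pos: [529.1, 87.3, 216.1]
tool_rot: [-0.656, 0.751, -0.054, 0.043]
contact_force: [-0.9, -0.8, -1.3]
finger_gap: 51.4
```

```bash
python3 -c "
from look import *
tilt(); plan((530,88,225),-97.7,1)"
```

```text
Z  xl  xr  y
 [[172.3 -48.  -14.2  44.4]
 [172.7 -48.2 -11.   32.6]
 [172.6 -48.2  -9.6  21.7]
 [172.9 -52.2  -6.4  10.6]
 [170.4 -52.4  -7.    2.6]
 [160.8 -49.6  -9.4   2.1]
 [150.5 -48.8 -10.1   2.1]
 [139.7 -48.2  -8.9   2.7]
 [130.1 -47.1  -9.7   1.2]
 [118.8 -48.2  -8.5   2.1]
 [109.3 -51.2  -7.3   1.6]]
tilt deg l,r [np.float64(1.5), np.float64(-2.6)] y-tilt 0.7 zmax 173.23810147948012 rel tcp 42.88624346338841
tcp [529.4  87.5 216.2] psi -97.71 F [-0.6  0.5 -1.7] gap 51.0 t 12.47
dist [0.57970731 0.51997072 8.84017657]
[[-0.5, -1.7, -8.7], [-0.137, -0.006, 0.0]]
```

arm_command --plan '[[[-1,1.2,9],[0,0,0]],[[-0.5,1.2,9],[0,0,0]],[[0,0.7,5],[0,0,0]],[[0,0,0],[0,0,0]]]'

```text
time: 12.8
tcp_pos: [530.2, 89.2, 188.5]
tool_rot: [-0.657, 0.751, -0.052, 0.041]
contact_force: [-0.4, 0.7, -2.0]
finger_gap: 51.3
```

```bash
python3 -c "
from look import *
tilt(); plan((529.4,88,150),-97.7,1)"
```

```text
Z  xl  xr  y
 [[144.4 -47.1 -12.5  41.4]
 [145.3 -47.3  -9.2  30.2]
 [145.  -49.2  -7.9  19.2]
 [145.  -51.4  -6.5   7.7]
 [138.7 -50.   -9.    3.8]
 [127.5 -49.2  -7.9   3.9]
 [117.1 -46.4  -6.6   3.5]
 [106.8 -49.4  -7.3   3.8]]
tilt deg l,r [np.float64(0.1), np.float64(-1.5)] y-tilt 0.8 zmax 145.3771247364444 rel tcp 43.11047397212408
tcp [530.4  89.2 188.8] psi -97.7 F [ 0.   0.6 -1.3] gap 51.0 t 12.85
dist [ -0.95471751  -1.20101791 -38.8255868 ]
[[1.0, 5.9, 38.4], [-0.132, -0.008, 0.0]]
```

arm_command --plan '[[[0,1.6,9],[0,0,0]],[[0,1.6,10],[0,0,0]],[[0,1.6,10],[0,0,0]],[[0,0.8,5],[0,0,0]],[[0,0,0],[0,0,0]]]'

```text
time: 13.27
tcp_pos: [530.7, 89.2, 151.4]
tool_rot: [-0.656, 0.751, -0.052, 0.041]
contact_force: [0.0, -0.0, -2.0]
finger_gap: 51.1
```

```bash
python3 -c "
from look import *
tilt(); plan((529.4,88,140),-97.7,1)"
```

```text
Z  xl  xr  y
 [[107.5 -46.8 -11.5  39.4]
 [107.4 -47.   -9.9  27.7]
 [108.3 -49.3  -6.6  15.6]
 [106.6 -49.3  -5.2   6.1]
 [ 97.5 -48.2  -5.9   4.5]]Traceback (most recent call last):
  File "<string>", line 3, in <module>
    tilt(); plan((529.4,88,140),-97.7,1)
    ~~~~^^
  File "look.py", line 48, in tilt
    print("tilt deg l,r",[np.degrees(np.polyfit(L[f,0],L[f,k],1)[0]).round(1) for k in(1,2)],"y-tilt",np.degrees(np.polyfit(L[f,0],L[f,3],1)[0]).round(1),"zmax",L[:,0].max(),"rel tcp",s["tcp_pos"][2]-L[:,0].max())
                                     ~~~~~~~~~~^^^^^^^^^^^^^^^^^
    raise TypeError("expected non-empty vector for x")
TypeError: expected non-empty vector for x
```

arm_command --plan '[[[0,0.5,4],[0,0,0]],[[0,0.4,3],[0,0,0]],[[0,0,1],[0,0,0]],[[0,0,0.5],[0,0,0]]]'

```text
time: 13.65
tcp_pos: [532.0, 89.6, 143.8]
tool_rot: [-0.656, 0.751, -0.053, 0.042]
contact_force: [-0.6, -0.6, -1.1]
finger_gap: 51.4
```

```bash
python3 -c "
from look import *
plan((529.4,88,140),-97.7,1)"
```

```text
tcp [532.   89.6 143.8] psi -97.74 F [-0.6 -0.6 -1.1] gap 51.4 t 13.65
dist [-2.57122584 -1.63644914 -3.81240078]
[[1.9, 2.8, 3.5], [-0.135, -0.006, -0.0]]
```

Down a little more, until it touches the floor.

arm_command --plan '[[[0,0.6,1.5],[0,0,0]],[[0,0.4,1],[0,0,0]],[[0,0,0.5],[0,0,0]]]'

```text
time: 13.9
tcp_pos: [532.0, 89.3, 142.7]
tool_rot: [-0.657, 0.751, -0.054, 0.043]
contact_force: [-1.2, 0.4, 0.3]
finger_gap: 51.2
```

arm_command --plan '[[[0,0,0],[0,0,0]],[[0,0,0],[0,0,0]],[[0,0,0],[0,0,0]]]' --claw 68

```text
time: 14.15
tcp_pos: [532.7, 89.7, 143.8]
tool_rot: [-0.657, 0.751, -0.054, 0.044]
contact_force: [0.1, 0.6, 0.8]
finger_gap: 67.9
```

Run:
```python
from look import *
plan((532,89,240),-97.7,4)
d=r.get_image("side")
cv2.imwrite("pics/i.png",cv2.resize(d["pixels"][80:250,180:340,::-1],None,fx=3.5,fy=3.5))
```

```text
tcp [532.7  89.7 143.8] psi -97.7 F [0.1 0.6 0.8] gap 67.9 t 14.15
dist [-0.71518513 -0.72267491 96.17063339]
[[0.3, -3.2, -23.8], [-0.035, -0.001, 0.0]]
[[0.3, -2.4, -23.9], [-0.035, -0.001, 0.0]]
[[0.3, -1.5, -24.0], [-0.035, -0.001, 0.0]]
[[0.2, -0.7, -24.0], [-0.035, -0.001, 0.0]]
```

View pics/i.png

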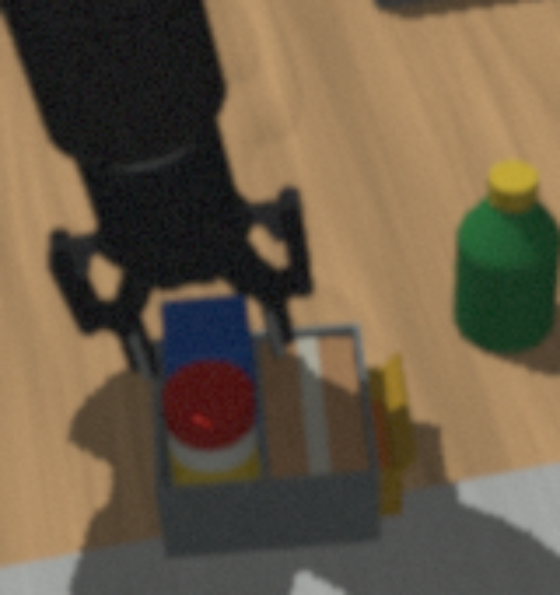

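Picture 10: the jar (210,420) and the cassette (205,330) both stand in the box with the fingers open. Retreating upward.

arm_command --plan '[[[0,-1.5,-12],[0,0,0]],[[0,-3,-25],[0,0,0]],[[0,-3,-35],[-0.045,0,0]],[[0,-1,-35],[-0.045,0,0]],[[0,0,-10],[-0.04,0,0]]]' --claw 85

```text
time: 14.62
tcp_pos: [523.5, 90.2, 261.5]
tool_rot: [-0.659, 0.752, -0.002, -0.005]
contact_force: [0.3, 0.0, 0.3]
finger_gap: 85.0
```

Run:
```python
from look import *
plan((460,-305,240),-74.8,12)
```

```text
tcp [523.5  90.2 261.5] psi -97.52 F [0.3 0.  0.3] gap 85.0 t 14.62
dist [ -63.51639145 -395.1786103   -21.50932963]
[[33.3, 0.9, 2.1], [0.0, -0.001, -0.033]]
[[33.3, 2.0, 2.1], [0.0, -0.001, -0.033]]
[[33.2, 3.1, 2.1], [0.0, -0.001, -0.033]]
[[33.1, 4.2, 2.0], [0.0, -0.001, -0.033]]
[[32.9, 5.3, 2.0], [0.0, -0.001, -0.033]]
[[32.7, 6.4, 2.0], [0.0, -0.001, -0.033]]
[[32.5, 7.5, 2.0], [0.0, -0.001, -0.033]]
[[32.2, 8.6, 1.9], [0.0, -0.001, -0.033]]
[[31.9, 9.6, 1.9], [0.0, -0.001, -0.033]]
[[31.6, 10.7, 1.9], [0.0, -0.001, -0.033]]
[[31.2, 11.7, 1.8], [0.0, -0.001, -0.033]]
[[30.8, 12.7, 1.8], [0.0, -0.001, -0.033]]
```

arm_command --plan '[[[33,1,2],[0,0,-0.033]],[[33,2,2],[0,0,-0.033]],[[33,3,2],[0,0,-0.033]],[[33,4,2],[0,0,-0.033]],[[33,5,2],[0,0,-0.033]],[[33,6.5,2],[0,0,-0.033]],[[32.5,7.5,2],[0,0,-0.033]],[[30,8.5,2],[0,0,-0.033]]]'

```text
time: 15.28
tcp_pos: [487.6, -173.8, 253.1]
tool_rot: [0.76, -0.65, 0.004, -0.002]
contact_force: [-0.2, 0.6, -0.8]
finger_gap: 85.3
```

Run:
```python
from look import *
plan((460,-305,215),-74.8,5)
d=r.get_image("side"); e=r.get_image("top")
for n,d in(("side",d),("top",e)):
    W=cloud(d); H=hsv(d); h,s,v=[H[...,i].astype(int) for i in range(3)]; X,Y,Z=[W[...,i] for i in range(3)]
    m=((h<8)|(h>172))&(s>120)&(X>470)&(X<600)&(Y>-10)&(Y<110)&(Z>92); print(n,"jar",m.sum(),rect(W[m][:,:2]),np.median(Z[m]))
    m=(h>100)&(h<130)&(s>110)&(X>480)&(X<610)&(Y>20)&(Y<150)&(Z>92)&(Z<106); print("cass",m.sum(),rect(W[m][:,:2]),np.median(Z[m]))
    m=(Z>57)&(Z<64)&(X>480)&(X<640)&(Y>-20)&(Y<150)&(s<90); print("rim",rect(W[m][:,:2]))
    m=(h>15)&(h<35)&(s>130)&(Z>30)&(Z<56)&(X>500)&(X<720)&(Y>0)&(Y<160); print("lip",rect(W[m][:,:2]))
```

```text
tcp [ 487.6 -173.8  253.1] psi -81.15 F [-0.2  0.6 -0.8] gap 85.3 t 15.28
dist [ -27.60467939 -131.18596955  -38.13660563]
[[25.0, 9.5, 7.7], [-0.001, -0.001, -0.022]]
[[24.8, 10.1, 7.6], [-0.001, -0.001, -0.022]]
[[24.6, 10.6, 7.6], [-0.001, -0.001, -0.022]]
[[24.4, 11.2, 7.6], [-0.001, -0.001, -0.022]]
[[24.1, 11.7, 7.6], [-0.001, -0.001, -0.022]]
side jar 38 (array([551.3,  39.4]), array([31.3,  6.8]), 84.1) 98.57510893758183
cass 3 (array([557.5,  68.7]), array([3.7, 1. ]), 47.8) 93.43923663042351
rim (array([592.3,  60.1]), array([122.8,  64.8]), 80.1)
lip (array([636.8,  53.3]), array([85.8, 18.8]), 81.1)
top jar 3 (array([556.4,  44.5]), array([4.1, 0.3]), 85.3) 99.59047674706476
cass 121 (array([559.3,  94.1]), array([47.4, 12.1]), 87.8) 99.20592120329476
rim (array([587.2,  63.3]), array([120.2,  76.5]), 82.9)
lip (array([606.7,  60.1]), array([83.4, 82. ]), 82.6)
```

arm_command --plan '[[[20,8,6],[0,0,-0.022]],[[27,11,8],[0,0,-0.022]],[[27,12,8],[0,0,-0.022]],[[25,11,8],[0,0,-0.022]],[[16,8,5],[0,0,-0.022]],[[5,2,3],[0,0,0]],[[0,0,0],[0,0,0]],[[0,0,0],[0,0,0]]]'

```text
time: 16.05
tcp_pos: [459.9, -308.1, 213.3]
tool_rot: [0.793, -0.609, 0.004, -0.002]
contact_force: [0.9, -0.3, -1.3]
finger_gap: 85.3
```

Run:
```python
from look import *
plan((460,-305,180),-74.8,2)
```

```text
tcp [ 459.9 -308.1  213.3] psi -75.03 F [ 0.9 -0.3 -1.3] gap 85.3 t 16.05
dist [  0.13768469   3.07284283 -33.27762725]
[[-1.5, -0.3, 16.6], [-0.004, -0.002, -0.002]]
[[-1.5, -0.4, 16.6], [-0.004, -0.002, -0.002]]
```

arm_command --plan '[[[-1.5,0,15],[-0.004,-0.002,0]],[[-1.5,0,22],[-0.004,-0.002,0]],[[0,0,20],[0,0,0]],[[0,0,11],[0,0,0]],[[0,0,1],[0,0,0]],[[0,0,0],[0,0,0]]]' --claw 50

```text
time: 16.55
tcp_pos: [464.1, -299.6, 145.9]
tool_rot: [0.794, -0.608, 0.004, -0.001]
contact_force: [-0.3, -0.3, 0.6]
finger_gap: 50.3
```

Run:
```python
from look import *
plan((460,-305,142),-74.8,2)
d=r.get_image("side"); e=r.get_image("top")
cv2.imwrite("pics/j.png",np.hstack([cv2.resize(d["pixels"][300:420,180:300,::-1],None,fx=3.3,fy=3.3),cv2.resize(e["pixels"][220:340,370:490,::-1],None,fx=3.3,fy=3.3)]))
```

```text
tcp [ 464.1 -299.6  145.9] psi -74.85 F [-0.3 -0.3  0.6] gap 50.3 t 16.55
dist [-4.14189801 -5.3580948  -3.887285  ]
[[2.0, 2.7, 1.9], [-0.003, -0.002, -0.0]]
[[2.0, 2.7, 1.9], [-0.003, -0.002, -0.0]]
```

View pics/j.png

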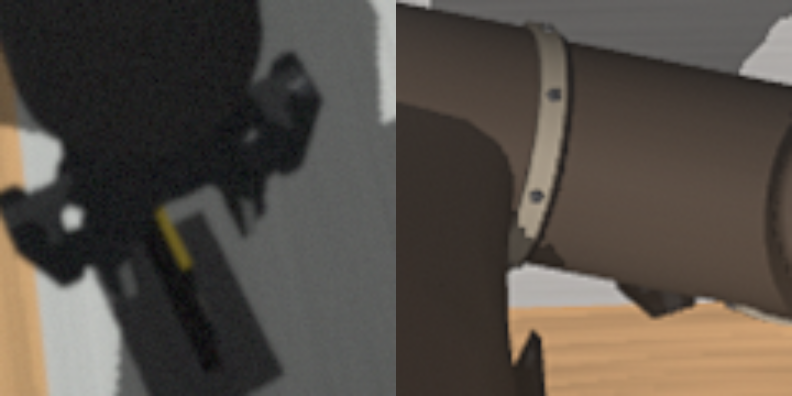

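The tab (170,240) lies between the pads (128,280) and (245,225), nearer the left one, which agrees with the computed correction of about −4 mm in x.

arm_command --plan '[[[2,2.5,2],[-0.006,-0.004,0]],[[2,2.5,1.5],[0,0,0]],[[0,0,0],[0,0,0]],[[0,0,0],[0,0,0]]]' --claw 30

```text
time: 16.98
tcp_pos: [462.1, -305.5, 146.1]
tool_rot: [0.794, -0.607, 0.003, -0.001]
contact_force: [0.9, 0.1, -0.4]
finger_gap: 29.7
```

```bash
cat >> look.py <<'E'
def pads():
    "normal-direction positions (x') at pad height in side view"
    s=r.get_state(); d=r.get_image("side"); W=cloud(d); H=hsv(d); h,sa,v=[H[...,i].astype(int) for i in range(3)]
    a=np.radians(15.2); ex=np.array([np.cos(a),np.sin(a)]); ey=np.array([-ex[1],ex[0]])
    Q=W[...,:2]-[460,-305]; x=Q@ex; y=Q@ey; Z=W[...,2]
    m=(abs(x)<45)&(abs(y)<40)&(Z>70)&(Z<112); 
    for lo,hi in((-45,-20),(-20,-11),(-11,11),(11,20),(20,45)):
        k=m&(y>lo)&(y<hi); print(lo,hi,k.sum(),np.histogram(x[k],np.arange(-40,41,4))[0])
    yl=m&(h>18)&(h<38)&(sa>110)&(Z>95); print("yellow x' y'",np.median(x[yl]).round(1),np.percentile(y[yl],[2,98]).round(1))
E
python3 - <<'E'
from look import *
plan((460,-305,142),-74.8,1); pads()
E
```

```text
tcp [ 462.1 -305.5  146.1] psi -74.79 F [ 0.9  0.1 -0.4] gap 29.7 t 16.98
dist [-2.14500458  0.54445285 -4.09739435]
[[-1.1, 2.0, 4.1], [-0.006, -0.004, 0.0]]
-45 -20 26 [ 0  0  0  0  0  0  0  0  8 15  3  0  0  0  0  0  0  0  0  0]
-20 -11 170 [ 0  0  0  0  5 27 14  0 29 40 12  0  0  1 25 17  0  0  0  0]
-11 11 200 [ 0  0  0 21 17  0  0  0 39 37 18  0  0 14 30  1 15  8  0  0]
11 20 0 [0 0 0 0 0 0 0 0 0 0 0 0 0 0 0 0 0 0 0 0]
20 45 0 [0 0 0 0 0 0 0 0 0 0 0 0 0 0 0 0 0 0 0 0]
yellow x' y' -0.8 [-16.4   7.2]
```

arm_command --plan '[[[-1,3,2],[-0.005,-0.003,0]],[[0,0.5,2],[0,0,0]],[[0,0,0],[0,0,0]],[[0,0,0],[0,0,0]]]' --claw 20 --squeeze 20

```text
time: 17.37
tcp_pos: [457.9, -305.9, 142.1]
tool_rot: [0.794, -0.608, 0.001, -0.0]
contact_force: [-1.2, -0.3, -0.1]
finger_gap: 20.1
```

Run:
```python
from look import *
plan((459,-305.5,143),-74.8,1); pads()
```

```text
tcp [ 457.9 -305.9  142.1] psi -74.84 F [-1.2 -0.3 -0.1] gap 20.1 t 17.37
dist [1.07985301 0.37396782 0.85452917]
[[-0.1, -1.1, -0.9], [-0.001, -0.001, -0.001]]
-45 -20 25 [ 0  0  0  0  0  0  0  0  7 14  4  0  0  0  0  0  0  0  0  0]
-20 -11 171 [ 0  0  0  0  1 24 17  0 33 38 15  9 23  9  2  0  0  0  0  0]
-11 11 218 [ 0  0  2 16 17  8  5  0 45 32 16 42 11  6 15  2  1  0  0  0]
11 20 1 [0 0 0 0 0 0 0 0 1 0 0 0 0 0 0 0 0 0 0 0]
20 45 0 [0 0 0 0 0 0 0 0 0 0 0 0 0 0 0 0 0 0 0 0]
yellow x' y' -0.6 [-16.4   4.5]
```

arm_command --plan '[[[0,-1.3,0],[0,0,0]],[[0,0,0],[0,0,0]],[[0,0,0],[0,0,0]],[[0,0,0],[0,0,0]],[[0,0,0],[0,0,0]]]' --claw 5

```text
time: 17.83
tcp_pos: [459.3, -305.5, 142.1]
tool_rot: [0.794, -0.608, 0.0, -0.0]
contact_force: [-0.7, 0.2, 0.3]
finger_gap: 7.8
```

Run:
```python
from look import *
plan((459,-305.5,143),-74.8,1); pads()
```

```text
tcp [ 459.3 -305.5  142.1] psi -74.83 F [-0.7  0.2  0.3] gap 7.8 t 17.83
dist [-0.34675678 -0.01426773  0.92774931]
[[-0.1, 0.3, -0.9], [-0.0, -0.001, -0.001]]
-45 -20 23 [ 0  0  0  0  0  0  0  0  6 12  5  0  0  0  0  0  0  0  0  0]
-20 -11 166 [ 0  0  0  0  0  3  3 26 41 39 23 27  2  2  0  0  0  0  0  0]
-11 11 147 [ 0  0  0  1  1 20 18  1  7 36 33  5 10 14  1  0  0  0  0  0]
11 20 0 [0 0 0 0 0 0 0 0 0 0 0 0 0 0 0 0 0 0 0 0]
20 45 0 [0 0 0 0 0 0 0 0 0 0 0 0 0 0 0 0 0 0 0 0]
yellow x' y' -0.0 [-16.7   4.9]
```

arm_command --plan '[[[0,0,0],[0,0,0]],[[0,0,-6],[0,0,0]],[[0,0,-10],[0,0,0]],[[0,0,-15],[0,0,0]],[[0,0,-25],[0,0,0]],[[0,0,-30],[0,0,0]],[[0,0,-20],[0,0,0]],[[0,0,0],[0,0,0]]]' --squeeze 80

```text
time: 18.55
tcp_pos: [458.4, -305.2, 255.3]
tool_rot: [0.794, -0.608, -0.001, 0.001]
contact_force: [1.0, -0.4, -0.2]
finger_gap: 6.8
```

Run:
```python
from look import *
plan((634,40,240),-97.75,14)
```

```text
tcp [ 458.4 -305.2  255.3] psi -74.83 F [ 1.  -0.4 -0.2] gap 6.8 t 18.55
dist [175.6405812  345.17949915 -15.29485015]
[[-20.5, -18.6, 1.1], [0.0, 0.0, 0.029]]
[[-21.0, -18.0, 1.1], [0.0, 0.0, 0.029]]
[[-21.5, -17.4, 1.1], [0.0, 0.0, 0.029]]
[[-22.0, -16.7, 1.1], [0.0, 0.0, 0.029]]
[[-22.5, -16.1, 1.1], [0.0, 0.0, 0.029]]
[[-22.9, -15.5, 1.1], [0.0, 0.0, 0.029]]
[[-23.4, -14.8, 1.1], [0.0, 0.0, 0.029]]
[[-23.8, -14.1, 1.1], [0.0, 0.0, 0.029]]
[[-24.2, -13.4, 1.1], [0.0, 0.0, 0.029]]
[[-24.6, -12.7, 1.1], [0.0, 0.0, 0.029]]
[[-24.9, -12.0, 1.1], [0.0, 0.0, 0.029]]
[[-25.2, -11.3, 1.1], [0.0, 0.0, 0.029]]
[[-25.6, -10.6, 1.1], [0.0, 0.0, 0.029]]
[[-25.9, -9.8, 1.1], [0.0, 0.0, 0.029]]
```

arm_command --plan '[[[-15,-13,0],[0,0,0.029]],[[-21,-18,0],[0,0,0.029]],[[-26,-21,0],[0,0,0.034]],[[-27,-20,0],[0,0,0.034]],[[-27,-19,0],[0,0,0.034]],[[-28,-19,0],[0,0,0.034]],[[-28,-18,0],[0,0,0.034]],[[-28,-17,0],[0,0,0.034]]]'

```text
time: 19.22
tcp_pos: [575.0, -82.4, 263.6]
tool_rot: [-0.701, 0.713, -0.002, 0.002]
contact_force: [0.7, 0.1, -1.5]
finger_gap: 7.0
```

Run:
```python
from look import *
plan((633,53,235),-97.75,7)
```

```text
tcp [575.  -82.4 263.6] psi -91.04 F [ 0.7  0.1 -1.5] gap 7.0 t 19.22
dist [ 57.98034557 135.35758856 -28.56443208]
[[-19.5, -7.9, 4.1], [-0.001, 0.0, 0.017]]
[[-19.6, -7.6, 4.1], [-0.001, 0.0, 0.017]]
[[-19.7, -7.3, 4.1], [-0.001, 0.0, 0.017]]
[[-19.9, -6.9, 4.1], [-0.001, 0.0, 0.017]]
[[-20.0, -6.6, 4.1], [-0.001, 0.0, 0.017]]
[[-20.1, -6.3, 4.1], [-0.001, 0.0, 0.017]]
[[-20.2, -5.9, 4.1], [-0.001, 0.0, 0.017]]
```

arm_command --plan '[[[-25,-10,5],[0,0,0.02]],[[-24,-9,5],[0,0,0.02]],[[-23,-8,5],[0,0,0.02]],[[-22,-7.5,5],[0,0,0.02]],[[-16,-5,4],[0,0,0.02]],[[-10,-3,2],[0,0,0.012]],[[-3,-1,0],[0,0,0]],[[0,0,0],[0,0,0]]]'

```text
time: 19.88
tcp_pos: [630.0, 51.1, 239.4]
tool_rot: [-0.659, 0.752, -0.002, 0.003]
contact_force: [-0.3, -0.7, 0.0]
finger_gap: 6.8
```

```bash
cat >> look.py <<'E'
def hold():
    "held holder and rim/lip in box axes (side camera frame, about the nominal box)"
    s=r.get_state(); zb=s["tcp_pos"][2]-134.1
    for n in("side","top"):
        d=r.get_image(n); W=cloud(d); H=hsv(d); h,sa,v=[H[...,i].astype(int) for i in range(3)]
        a=np.radians(-7.75); ex=np.array([np.cos(a),np.sin(a)]); ey=np.array([-ex[1],ex[0]])
        Q=W[...,:2]-([561.4,63.7] if n=="side" else [563.5,66.6]); x=Q@ex; y=Q@ey; Z=W[...,2]
        m=(Z>zb+2)&(Z<zb+58)&(x>30)&(x<110)&(abs(y)<80)&((Z>63)|(v<45))&(v<110)
        if m.sum()>30:
            f=m&(Z>max(zb+3,64))
            print(n,"holder n",f.sum(),"x'",np.percentile(x[f],[3,50,97]).round(1),"y'",np.percentile(y[f],[1,99]).round(1),"Z",np.percentile(Z[f],[1,99]).round(1),"expect zb",zb.round(1))
            print("   rect",rect(np.stack([x[f],y[f]],-1)))
        m=(Z>57)&(Z<63.5)&(abs(x)<66)&(abs(y)<66)&(sa<90); print("   rim x'",np.percentile(x[m],[1,99]).round(1),"y'",np.percentile(y[m],[1,99]).round(1))
        m=(h>15)&(h<35)&(sa>120)&(Z>46)&(Z<56)&(x>60)&(x<95)&(abs(y)<60)
        if m.sum()>5: print("   lip top x'",np.percentile(x[m],[2,98]).round(1),"y'",np.percentile(y[m],[2,98]).round(1))
    return
E
python3 - <<'E'
from look import *
plan((632.5,54.5,200),-97.75,2); hold()
E
```

```text
tcp [630.   51.1 239.4] psi -97.5 F [-0.3 -0.7  0. ] gap 6.8 t 19.88
dist [  2.5001665    3.43947763 -39.41153089]
[[-1.8, -0.9, 19.7], [-0.004, 0.001, 0.002]]
[[-1.9, -0.9, 19.7], [-0.004, 0.001, 0.002]]
side holder n 134 x' [64.6 66.6 72.2] y' [-39.8  20.4] Z [108.6 161.1] expect zb 105.3
   rect (array([68.3, -8.8]), array([ 7.6, 63.6]), 0.4)
   rim x' [-61.8  61.6] y' [-61.1  60.3]
   lip top x' [78.2 84.8] y' [-40.8  38.6]
   rim x' [-61.9  61.5] y' [-60.   59.7]
   lip top x' [77.3 83. ] y' [-41.1 -38.6]
```

arm_command --plan '[[[-2,-0.3,8],[-0.005,0.002,0.003]],[[-2,-0.2,12],[-0.003,0,0.002]],[[0,0,10],[0,0,0]],[[0,0,5],[0,0,0]],[[0,0,0],[0,0,0]]]'

```text
time: 20.4
tcp_pos: [629.8, 51.1, 202.0]
tool_rot: [-0.656, 0.755, 0.0, 0.0]
contact_force: [-0.6, 0.2, -1.0]
finger_gap: 6.6
```

Run:
```python
from look import *
plan((632.5,54.5,195),-97.75,2); hold()
d=r.get_image("side"); W=cloud(d); a=np.radians(-7.75); ex=np.array([np.cos(a),np.sin(a)]); ey=np.array([-ex[1],ex[0]])
Q=W[...,:2]-[561.4,63.7]; x=Q@ex; y=Q@ey; Z=W[...,2]; v=d["pixels"].max(-1)
for z in range(64,130,8):
    m=(Z>z)&(Z<z+8)&(x>45)&(x<95)&(y>-60)&(y<60)&(v<110); print(z,m.sum(),np.percentile(x[m],[5,50,95]).round(1) if m.sum()>3 else"", np.percentile(y[m],[5,95]).round(1) if m.sum()>3 else"")
cv2.imwrite("pics/k.png",cv2.resize(d["pixels"][120:250,230:340,::-1],None,fx=4.5,fy=4.5))
```

```text
tcp [629.8  51.1 202. ] psi -98.04 F [-0.6  0.2 -1. ] gap 6.6 t 20.4
dist [ 2.73810103  3.36554924 -6.96004086]
[[-1.9, -1.1, 3.5], [-0.0, 0.0, -0.003]]
[[-1.9, -1.1, 3.5], [-0.0, 0.0, -0.003]]
side holder n 122 x' [63.5 64.6 70.3] y' [-40.   15.2] Z [ 71.6 125.1] expect zb 67.9
   rect (array([ 65.6, -12.4]), array([ 6.4, 55.6]), 3.9)
   rim x' [-61.8  61.7] y' [-60.9  60.9]
   lip top x' [78.3 84.8] y' [-41.8  40.7]
   rim x' [-61.9  60.9] y' [-60.   59.7]
64 4 [64.3 66.5 70. ] [-37.6  -4.5]
72 15 [64.2 66.2 70.3] [-38.5   2. ]
80 17 [64.2 64.6 70.3] [-39.  -1.]
88 21 [64.2 66.4 70.4] [-38.8  22.5]
96 18 [64.2 65.6 70.8] [-37.6   2. ]
104 16 [64.2 66.6 72.5] [-39.1  -0.9]
112 22 [64.2 66.5 72.5] [-38.8  -1.8]
120 16 [64.2 66.4 72.6] [-38.9 -22.3]
128 47 [64.2 68.  72.1] [-37.1 -17. ]
```

View pics/k.png

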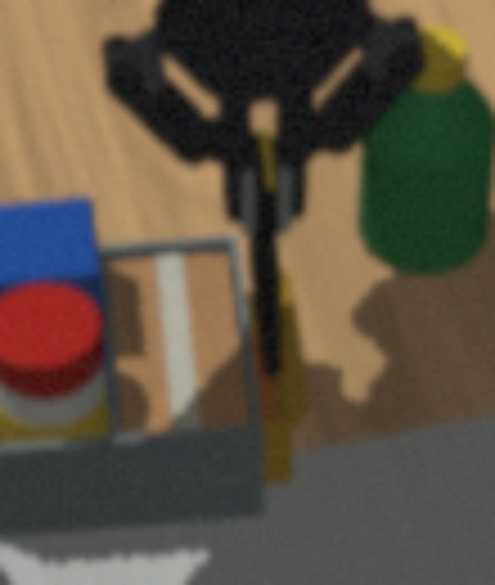

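Picture 12 (the last): the holder is vertical above the slot (265,300), with its plate between the wall and the lip. It needs about +4 mm along y'. I'll shift it there, then descend.

arm_command --plan '[[[-2.5,0,0],[0,0,-0.004]],[[-2,0,0],[0,0,0]],[[0,0,0],[0,0,0]]]'

```text
time: 20.8
tcp_pos: [631.9, 56.3, 205.0]
tool_rot: [-0.658, 0.753, -0.001, 0.002]
contact_force: [0.0, -0.8, 0.1]
finger_gap: 6.8
```

Run:
```python
from look import *
plan((631,55.5,195),-97.75,2); hold()
```

```text
tcp [631.9  56.3 205. ] psi -97.76 F [ 0.  -0.8  0.1] gap 6.8 t 20.8
dist [-0.94043941 -0.82817869 -9.99448864]
[[0.5, 0.4, 5.0], [-0.002, 0.001, -0.0]]
[[0.5, 0.4, 5.0], [-0.002, 0.001, -0.0]]
side holder n 121 x' [65.5 67.1 72.8] y' [-33.8  14.9] Z [ 75.  127.3] expect zb 70.9
   rect (array([69.2, -9. ]), array([49.9,  7.7]), 89.7)
   rim x' [-61.8  61.8] y' [-61.3  60.2]
   lip top x' [78.5 84.7] y' [-40.5  38. ]
   rim x' [-61.9  61.2] y' [-60.   59.7]
   lip top x' [76.6 83.3] y' [-41.  -32.4]
```

arm_command --plan '[[[0.3,0.8,6],[-0.003,0.001,0]],[[0,0,8],[0,0,0]],[[0,0,8],[0,0,0]],[[0,0,3],[0,0,0]],[[0,0,0],[0,0,0]]]'

```text
time: 21.32
tcp_pos: [630.7, 56.1, 177.5]
tool_rot: [-0.658, 0.753, 0.0, 0.001]
contact_force: [-0.3, -0.7, -0.4]
finger_gap: 6.9
```

Run:
```python
from look import *
plan((631,55.5,160),-97.75,2); hold()
```

```text
tcp [630.7  56.1 177.5] psi -97.76 F [-0.3 -0.7 -0.4] gap 6.9 t 21.32
dist [  0.25647347  -0.57086258 -17.48070652]
[[0.3, -0.2, 8.7], [-0.001, 0.001, -0.0]]
[[0.3, -0.2, 8.7], [-0.001, 0.001, -0.0]]
side holder n 79 x' [64.  65.1 70.9] y' [-35.6  21. ] Z [ 65.2 100.7] expect zb 43.4
   rect (array([66.6, -7. ]), array([ 6.8, 57.9]), 2.7)
   rim x' [-61.8  64. ] y' [-61.1  60.7]
   lip top x' [76.5 84.7] y' [-40.3  38.7]
   rim x' [-61.9  61.6] y' [-60.   59.7]
   lip top x' [77.1 83.1] y' [-41.2 -35.1]
```

arm_command --plan '[[[0,-0.2,6],[0,0,0]],[[0,0,7],[0,0,0]],[[0,0,4],[0,0,0]],[[0,0,0],[0,0,0]]]'

```text
time: 21.75
tcp_pos: [631.7, 56.2, 160.2]
tool_rot: [-0.658, 0.753, -0.0, 0.002]
contact_force: [0.4, -0.1, -0.4]
finger_gap: 6.8
```

Run:
```python
from look import *
plan((631,55.5,144),-97.75,2); hold()
```

```text
tcp [631.7  56.2 160.2] psi -97.75 F [ 0.4 -0.1 -0.4] gap 6.8 t 21.75
dist [ -0.70469197  -0.7099743  -16.1510926 ]
[[0.4, 0.3, 8.1], [-0.001, 0.001, 0.0]]
[[0.4, 0.3, 8.1], [-0.001, 0.001, 0.0]]
side holder n 39 x' [65.1 68.8 73. ] y' [-33.7   8.9] Z [64.5 83. ] expect zb 26.1
   rect (array([ 65.4, -12.7]), array([ 7.9, 43.7]), 11.2)
   rim x' [-61.8  65.2] y' [-61.7  60.2]
   lip top x' [76.3 84.8] y' [-40.7  25.7]
   rim x' [-61.9  61.5] y' [-60.   59.6]
   lip top x' [77.6 83.2] y' [-41.3 -36.7]
```

arm_command --plan '[[[0.3,0.5,4],[-0.001,0,0]],[[0,0,4],[0,0,0]],[[0,0,3],[0,0,0]],[[0,0,2],[0,0,0]]]' --squeeze 110

```text
time: 22.18
tcp_pos: [632.2, 56.2, 148.8]
tool_rot: [-0.658, 0.753, -0.001, 0.003]
contact_force: [-2.6, -0.1, 5.4]
finger_gap: 6.6
```

Run:
```python
from look import *
plan((631,55.5,144),-97.75,2); print(r.get_state()["torque"].round(2))
```

```text
tcp [632.2  56.2 148.8] psi -97.7 F [-2.6 -0.1  5.4] gap 6.6 t 22.18
dist [-1.19070402 -0.72431571 -4.78624205]
[[0.4, 0.6, 2.4], [-0.002, 0.001, 0.0]]
[[0.4, 0.5, 2.4], [-0.002, 0.001, 0.0]]
[ 0.09  0.98 -0.03]
```

arm_command --plan '[[[0,0.8,2.5],[-0.004,0.001,0]],[[0,0.3,2.5],[0,0,0]],[[0,0,2],[0,0,0]]]'

```text
time: 22.43
tcp_pos: [632.6, 56.3, 144.1]
tool_rot: [-0.658, 0.753, -0.001, 0.002]
contact_force: [-6.5, 0.9, 21.4]
finger_gap: 6.4
```

Run:
```python
from look import *
plan((631,55.5,144),-97.75,2)
```

```text
tcp [632.6  56.3 144.1] psi -97.63 F [-6.5  0.9 21.4] gap 6.4 t 22.43
dist [-1.55338316 -0.78437117 -0.0562929 ]
[[0.5, 0.7, 0.0], [-0.002, 0.001, 0.001]]
[[0.5, 0.7, 0.0], [-0.002, 0.001, 0.001]]
```

arm_command --plan '[[[0,0.7,1.5],[-0.002,0,0]],[[0,0.2,2],[0,0,0]]]'

```text
time: 22.6
tcp_pos: [632.6, 56.4, 144.1]
tool_rot: [-0.659, 0.752, -0.001, 0.002]
contact_force: [-8.2, 0.7, 20.7]
finger_gap: 6.7
```

Run:
```python
from look import *
for i in range(8):
    s=r.get_state(); print(round(s["time"],2),s["tcp_pos"].round(1),s["contact_force"].round(1),round(s["finger_gap"],1)); d=r.get_image("side" if i%2 else "top")
hold()
d=r.get_image("side");W=cloud(d);H=hsv(d);h,sa,v=[H[...,i].astype(int) for i in range(3)];X,Y,Z=[W[...,i] for i in range(3)]
m=(h>18)&(h<38)&(sa>110)&(Z>85)&(Z<125)&(X>600)&(X<660)&(Y>20)&(Y<90); print("tab yellow strip",m.sum(),W[m].mean(0).round(1) if m.sum() else "", np.percentile(Z[m],[50,95]).round(1) if m.sum() else"")
m=(h>3)&(h<16)&(sa>150)&(Z<40)&(X>600)&(X<660)&(Y>0)&(Y<110); print("orange",m.sum(),np.percentile(Z[m],[5,50,95]).round(1) if m.sum() else "")
```

```text
22.6 [632.6  56.4 144.1] [-8.2  0.7 20.7] 6.7
22.65 [632.5  56.3 144.1] [-6.4 -0.3 15.5] 6.8
22.7 [632.5  56.4 144.1] [-5.9  0.4 16.2] 6.9
22.75 [632.5  56.3 144.1] [-5.2  0.3 15.4] 6.7
22.8 [632.5  56.4 144.1] [-5.3  1.2 15.2] 6.6
22.85 [632.5  56.4 144.1] [-6.2  0.2 15. ] 6.7
22.9 [632.5  56.3 144.1] [-5.3 -0.8 14.8] 7.0
22.95 [632.5  56.3 144.1] [-5.2 -0.6 15.6] 7.1
side holder n 10 x' [65.9 67.9 72.9] y' [-33.1  -4.1] Z [64.9 67.8] expect zb 10.0
   rect (array([ 68.8, -17.9]), array([ 6.1, 31. ]), 4.6)
   rim x' [-61.8  61.9] y' [-61.1  59.7]
   lip top x' [74.6 84.7] y' [-41.4  12. ]
   rim x' [-61.9  61.3] y' [-59.9  59.5]
   lip top x' [77.3 83.1] y' [-41.2 -37.2]
tab yellow strip 46 [633.2  56.6 106.4] [105.6 113.1]
orange 0
```

Run:
```python
from look import *
d=r.get_image("side");W=cloud(d);H=hsv(d);h,s,v=[H[...,i].astype(int) for i in range(3)];X,Y,Z=[W[...,i] for i in range(3)]
B=(X>480)&(X<600)&(Z>85)
m=((h<8)|(h>172))&(s>120)&B&(Y>0)&(Y<100); print("jar",m.sum(),W[m].mean(0).round(1),rect(W[m][:,:2]))
m=(h>100)&(h<130)&(s>110)&B&(Y>50)&(Y<150); print("cass",m.sum(),np.median(W[m],0).round(1),rect(W[m&(Z>95)][:,:2]))
st=r.get_state();print(st["tcp_pos"].round(1),st["contact_force"].round(1),st["time"])
print(r.close_job())
```

```text
jar 517 [529.5  38.6  97.3] (array([529.6,  44.3]), array([49.4, 55.8]), 3.1)
cass 429 [538.3  90.8  98.7] (array([553.8,  89.4]), array([53.8, 82.8]), 74.5)
[632.5  56.3 144.1] [-5.3  0.3 15.7] 23.2
the job is handed in; nothing more can be done
None
```

The job is handed in at 23.2 s. The jar and cassette stand in the empty half of the kit box, let go of. The label holder is pressed home in the pocket with the grip still closed.

**Last checks:**
- **Jar and cassette:** both tops read about 97–99 mm above the bench, against the 99 mm expected when standing on the box floor. In my last side-camera fit the cassette outline came out distorted (54 x 83 mm instead of 50 x 50). I rely on its height and the earlier picture for it being upright.
- **Holder:** its underside is at 10.0 mm by the arm's position. The yellow strip on the tab read 105.6 mm, against 105 mm expected at home.
- **Push:** it held steady at about 15 N, against the strip's 9 N at its stop. A further push did not move the holder. About 5 N sideways remained, probably from the holder touching the lip.
- **Label direction:** I judged this from the yellow strip lying on the label side. I never saw the label itself.
- **Objects to leave alone:** the arm never went near the green bottle, spare jar or screwdriver. I did not re-measure them at the end.

**One thing went wrong:** the cassette tilted about 7° in the jaws. On the first lowering it caught the edge of the box, and I read 87 N at the wrist (limit 120 N). I raised it, turned the wrist to stand it upright and placed it. The pictures afterwards showed the box and jar undisturbed.

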